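# Weigh the sample jar with slotted weights

### The arm

A 6-joint arm with a two-finger parallel gripper is mounted at the origin on a cart in front of the work surface, level with it; the furniture and walls round the work are solid. World frame = base frame: x ahead of the robot, y to its left, z up, the work surface at z = 0. Lengths are in m, angles in rad, forces in N, time in s.
With the tool pointing down it reaches from about 0.35 to 0.925 m from the base axis. Payload 6.4 kg.
Tool frame: the origin (TCP) lies at the very end of the fingers, on their centre line; the grasp point (between the pads) lies ctrl.hold_point_z behind it (ctrl.hold_point_z is the distance from the TCP to the grasp point, in m); z points along the fingers, y is the direction in which the jaws open and shut (so a half turn about z gives the same grasp; the last joint's range is limited). The gripper opens to 85 mm and grips with 20 to 120 N. Pads are 22 mm wide; open, the fingers measure 114 mm over their backs; the gripper's body (76 mm by 85 mm) begins 54 mm behind the grasp point. The pads swing forward as they close: fully open they stand 13 mm farther back than shut.
Start: joints at [-1.486, 0.245, 1.558, -0, 1.339, -0.174], TCP at [0.166, -0.628, 0.231] pointing down, gripper open.
Joint ranges: [-3.13, 3.13], [-1.02, 2.26], [0.13, 2.54], [-0.95, 4.09], [0.21, 2.88], [-2.74, 2.74]. Speed limits (rad/s): [2.57, 2.57, 3.14, 3.14, 3.14, 3.14].

### API

Orientations are given as a unit quaternion [w, x, y, z].
In Python, from bench import ctrl gives the robot as it stands.
- The arm moves only by the shell command python3 -m handwheel 'ROWS' [FORCE]. ROWS is JSON, one flat list of numbers, 7 for each row, row after row: the turn, a rotation vector about the tool's x, y, z in rad, then the shift along the tool's x, y, z in m, then the opening in per cent of the stroke, from 0 (shut) to 100 (fully open). In form: [rx, ry, rz, tx, ty, tz, jaw, rx, ry, rz, tx, ty, tz, jaw, ...]. A call has 1 to 20 rows; each row is the pose to reach, as a shift and turn from the pose measured when the call began, along the tool's axes at that moment; what a row does not reach only later rows make up. A row lasts 1/12 s, in which the tool goes at most 41.7 mm and 7.16 degrees, less where a joint would pass 70% of its speed; a pose out of reach is approached as far as the arm can. A call with a gripper value outside its range is refused whole. The fingers move at their own pace and stop on an object; FORCE is the grip in N (left out, the last holds). Time passes only in rows, so rows that repeat a pose let the fingers close. It gives the time, the measured TCP pose, the force and the opening at its end, in the units of the state.
- ctrl.get_obs(): the state, without advancing time (a new reading comes with each control period).
- ctrl.read_camera(name): name is "scene" or "side" or "wrist"; returns a dict with "image" (420x560x3 uint8, red, green, blue), "K" (3x3 intrinsics, pixels), "k1" (the pictures are not rectified: a ray, as slopes to the right and down, at radius r is drawn at 1 + k1 r^2 times it, then the intrinsics apply), "camera_from_world" (4x4, takes a point from world to camera coordinates); the wrist camera has in their place "tool_from_camera" (4x4, takes a point from camera to tool coordinates, whose origin is the TCP and whose axes are the flange's). Camera axes: x right, y down, z forward; pixel columns grow to the right and rows downward; lengths in m; the calibration is good to about 2 mm. A picture is of the moment at which its call begins: read the wrist's pose just before it. There is no depth.
- ctrl.finish_job(): hands the job in, once; it reports no verdict.
The state is a dict: "t": time; "qpos": joint angles; "joint_velocities": joint speeds; "effort": joint torques, N m; "tool_pos": TCP position; "orientation": TCP orientation; "force": force on the tool from outside, world axes, zero at the start; "moment": the same for the moment, N m; "gripper_width": finger opening in m.
Only numpy, scipy, OpenCV 4.12 (cv2) and the standard library are available. Lean on these libraries where they do the work, as an engineer would, in place of code of your own. Each camera call takes 0.05 s, during which the arm holds its last target.

### The job

Weigh the jar that stands on the balance: put the small slotted steel weights, one after another, on the carrier at the other end until the needle comes to rest between the two long marks on the dial. Slide each weight gently onto the stem, fully home so that it sits flat and nested on the pan or on the weight below it; do not push hard on the balance, its knife edges are delicate, and leave the jar and the other things on the bench alone; weights not needed stay on the bench.

Things in the scene. Friction and masses are not known exactly. Their poses are not given: they have to be found in the camera images.
- balance: Grey damped bench balance, fixed; housing 130 x 350 x 57 mm (x y z), origin under its centre; x points from its front to its back, y left, z up. A plate at y = +140 mm carries the jar, the weight carrier is at x -25, y -140 mm; between them, near the front, a white dial 88 mm wide, top 139 mm up. As one end sinks the other rises, up to 22 mm from level. The jar's end is down at the start.
- pan_top (a point): Nominal centre of the carrier pan's flat top; rises and sinks with it; axes as the balance's. 100 mm over the bench when level, 13 to 19 mm higher at the start. Steel pan 44 mm diameter, 5 mm thick; on it a boss of 18 mm diameter, 2.5 mm high, and a stem of 8 mm diameter up to 48 mm above the pan's top. Pan and stem really stand up to 15 mm in front or behind this point (see carrier bar).
- carrier_bar (a point): Middle of the slotted bar under the pan, 12 mm below the pan's top; bar 21 mm wide, along the balance's x. The pan's foot is clamped in its slot by a nut, up to 15 mm to the front or back (x) of point pan_top; where is not known: look, or feel for the stem. Sideways (y) it is exact. Pan and stem are rigid to side pushes and soft downwards (0.26 N per mm). Beside the bar the housing is 21 mm or more below the pan's top.
- needle (a joint): Angle of the needle on the dial, rad: 0 upright (balanced), positive leaning to the right as the robot sees it (carrier heavier). The two long marks stand at -0.085 and +0.085. Each weight adds +0.12 and lowers the carrier by 6 mm; it starts between -0.25 and -0.38, so two or three weights are needed. It settles in about a second once the carrier is left alone.
- weight0: Slotted steel weight, one of four alike, 160 g: disc of 50 mm diameter, 12 mm thick, with an 11 mm wide slot from the rim to its round end 5.5 mm beyond the centre; the slot opens along the weight's +x. Lies flat on the bench. Origin at the centre of the flat underside, z up. Take it by the rim across the slot (along its y).
- weight1: As weight0. On top a boss of 18 mm diameter, 2.5 mm high, slotted too; below a recess of 22 mm diameter, 3 mm deep, that drops over the boss of the pan or of the weight underneath, so stacked weights stand 12 mm apart.
- weight2: As weight0. When the slot's end touches the 8 mm stem, the weight's centre is 1.5 mm too far on; drawn back 1.5 mm it is centred and can be lowered over the boss (2 mm of play all round).
- weight3: As weight0. To pass over the boss while sliding on, its underside must be more than 2.5 mm above the pan's top or above the top face of the weight underneath.
- sample_jar: Screw-cap jar, 68 mm diameter, 120 mm high, full, of unknown weight (0.34 to 0.50 kg), standing loose on the left plate of the balance. Origin at the centre of its underside.
- tape_roll: Roll of tape lying on the bench, 82 mm diameter, 24 mm high; leave alone. Origin at its underside.
- screwdriver: Screwdriver lying on the bench, 213 mm long (along its y), 26 mm thick; leave alone. Origin at its underside.
- stopwatch: Stopwatch lying on the bench, 70 x 58 x 18 mm; leave alone. Origin at its underside.
- dish_lid: Clear dish lid lying on the bench, 81 mm diameter, 18 mm high; leave alone. Origin at its underside.
Things that resemble listed ones, but are neither listed nor needed, are in the scene too. What is shaped like the weight3 but orange, pink or yellow is not meant.

How it is judged:
By the outcome, as a careful person would: the job done as asked, in the order asked, and still so for the second after the job is handed in, with the robot touching nothing.
It also fails if it takes over 70 s, if anything falls off the work surface, if the arm or the gripper's body presses on something with over 40 N, if the wrist force passes 120 N, or if a joint passes its speed limit or range.

## Working session

There is one attempt and no reset: what is moved stays moved. The work goes in short steps, Python scripts to look and compute and a shell command to move; the robot and the scene stay as the last step left them, time stands still between calls to the robot, and variables do not carry over. Pictures are saved under pics/ and viewed, and the job is handed in when it is done.

```bash
ls; mkdir -p pics; python3 - <<'E'
from bench import ctrl
import cv2
o=ctrl.get_obs(); print({k:(v if not hasattr(v,'round') else v) for k,v in o.items()}, ctrl.hold_point_z)
for n in ["scene","side","wrist"]:
    c=ctrl.read_camera(n); cv2.imwrite(f"pics/{n}0.png",c["image"][:,:,::-1])
    print(n,{k:v for k,v in c.items() if k!="image"})
E
```

```text
pics
{'t': 0.0, 'qpos': array([-1.48605577e+00,  2.45828958e-01,  1.55900379e+00, -1.91384490e-05,
        1.33873348e+00, -1.74088620e-01]), 'joint_velocities': array([ 1.12042323e-05,  2.91936674e-04,  8.08083674e-04,  9.28268677e-04,
       -1.26942466e-03,  1.07034275e-03]), 'effort': array([-9.53992421e-04, -4.29506385e+01, -3.26127970e+01, -2.45729161e-04,
        5.30599005e-03,  1.20713509e-06]), 'tool_pos': array([ 0.16632665, -0.62777731,  0.23017631]), 'orientation': array([-9.86219460e-04,  9.91636845e-01,  1.29055777e-01,  3.47678990e-05]), 'force': array([-0.1392814 , -0.80497721, -0.07132035]), 'moment': array([-0.0134773 , -0.04103766, -0.00174729]), 'gripper_width': 0.08561995234509348} 0.0187
scene {'K': array([[466.66857483,   0.        , 279.44124762],
       [  0.        , 466.66857483, 213.51996025],
       [  0.        ,   0.        ,   1.        ]]), 'k1': -0.10715125575117135, 'camera_from_world': array([[ 0.54886768, -0.83580856, -0.01297367, -0.33078527],
       [-0.71144899, -0.45894129, -0.53217781,  0.44488057],
       [ 0.43884462,  0.3013253 , -0.84653
[... 400 characters left out ...]
222, -0.13952398],
       [-0.21221995, -0.46143424, -0.8614181 ,  1.30537176],
       [ 0.        ,  0.        ,  0.        ,  1.        ]])}
wrist {'K': array([[344.04630632,   0.        , 280.20069188],
       [  0.        , 344.04630632, 206.5213056 ],
       [  0.        ,   0.        ,   1.        ]]), 'k1': -0.033622424657356285, 'tool_from_camera': array([[-5.72637494e-05, -9.49111982e-01, -3.14938792e-01,
         8.09425754e-02],
       [ 9.99999997e-01, -3.69647973e-05, -7.04264377e-05,
         1.14381178e-04],
       [ 5.52009273e-05, -3.14938795e-01,  9.49111981e-01,
        -1.42926541e-01],
       [ 0.00000000e+00,  0.00000000e+00,  0.00000000e+00,
         1.00000000e+00]])}
```

View pics/scene0.png

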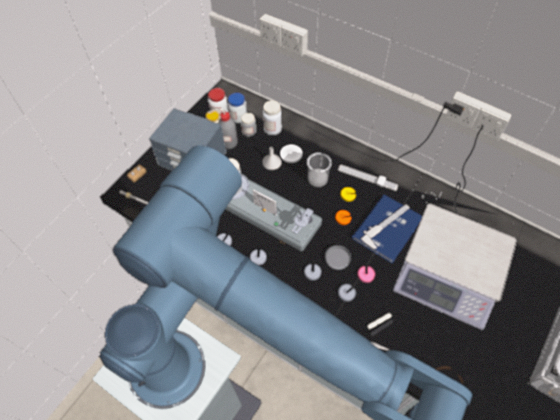

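View pics/side0.png

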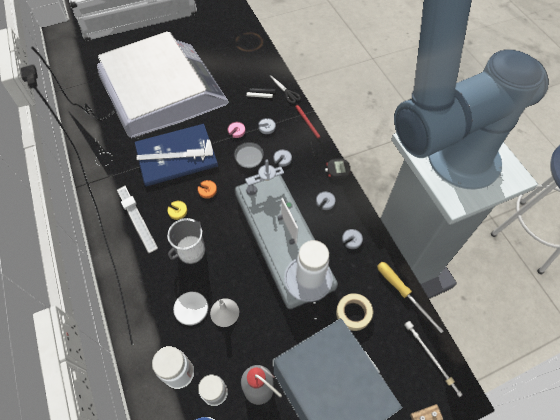

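View pics/wrist0.png

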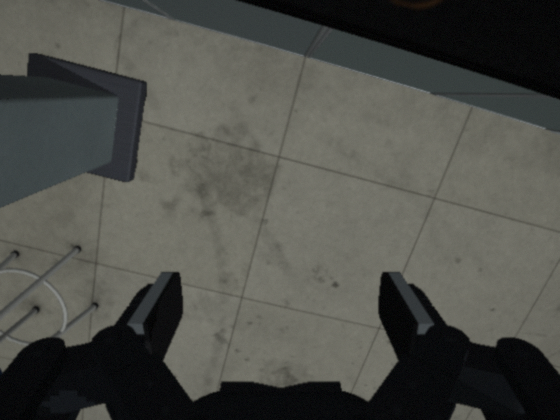

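The side view shows four grey weights at about (267,126), (283,158), (326,200) and (352,239). The balance is near (285,235), with the carrier at about (266,173). Next I'll zoom in and project.

```bash
cat > h.py <<'E'
import numpy as np, cv2
from bench import ctrl
from scipy.spatial.transform import Rotation as R
def quat(q): return R.from_quat([q[1],q[2],q[3],q[0]])
def tool_T(o):
    T=np.eye(4); T[:3,:3]=quat(o["orientation"]).as_matrix(); T[:3,3]=o["tool_pos"]; return T
def cam(n):
    o=ctrl.get_obs(); c=ctrl.read_camera(n)
    if n=="wrist": c["wfc"]=tool_T(o)@c["tool_from_camera"]
    else: c["wfc"]=np.linalg.inv(c["camera_from_world"])
    c["obs"]=o
    return c
def D(c): return np.array([c["k1"],0,0,0])
def ray(c,px):
    p=cv2.undistortPoints(np.array([[px]],float),c["K"],D(c))[0,0]
    return c["wfc"][:3,3], c["wfc"][:3,:3]@np.array([p[0],p[1],1])
def onplane(c,px,z):
    o,d=ray(c,px); return o+d*(z-o[2])/d[2]
def proj(c,P):
    T=np.linalg.inv(c["wfc"]); P=np.atleast_2d(P)
    return cv2.projectPoints(P.astype(float),cv2.Rodrigues(T[:3,:3])[0],T[:3,3],c["K"],D(c))[0][:,0]
def tri(c1,p1,c2,p2):
    o1,d1=ray(c1,p1);o2,d2=ray(c2,p2); A=np.stack([d1,-d2],1); s=np.linalg.lstsq(A,o2-o1,rcond=None)[0]
    a,b=o1+d1*s[0],o2+d2*s[1]; return (a+b)/2,np.linalg.norm(a-b)
def crop(c,x0,y0,x1,y1,f,name):
    im=c["image"][y0:y1,x0:x1,::-1]; cv2.imwrite(name,cv2.resize(im,None,fx=f,fy=f,interpolation=cv2.INTER_CUBIC))
E
python3 - <<'E'
from h import *
s=cam("side"); c=cam("scene")
crop(s,220,100,380,310,2.8,"pics/s1.png"); crop(c,200,140,400,320,3.8,"pics/c1.png")
for p in [(267,126),(283,158),(326,200),(352,239)]: 
    P=onplane(s,p,.012); print(p,P.round(3),proj(c,P).round())
E
```

```text
(267, 126) [ 0.487 -0.314  0.012] [[344. 290.]]
(283, 158) [ 0.49  -0.189  0.012] [[310. 269.]]
(326, 200) [ 0.438 -0.017  0.012] [[256. 255.]]
(352, 239) [0.428 0.112 0.012] [[222. 238.]]
```

View pics/s1.png

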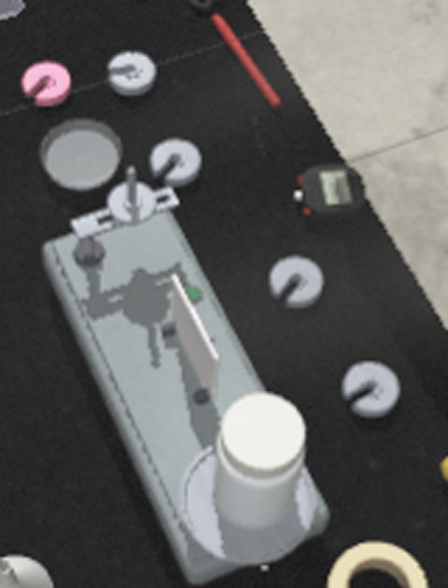

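View pics/c1.png

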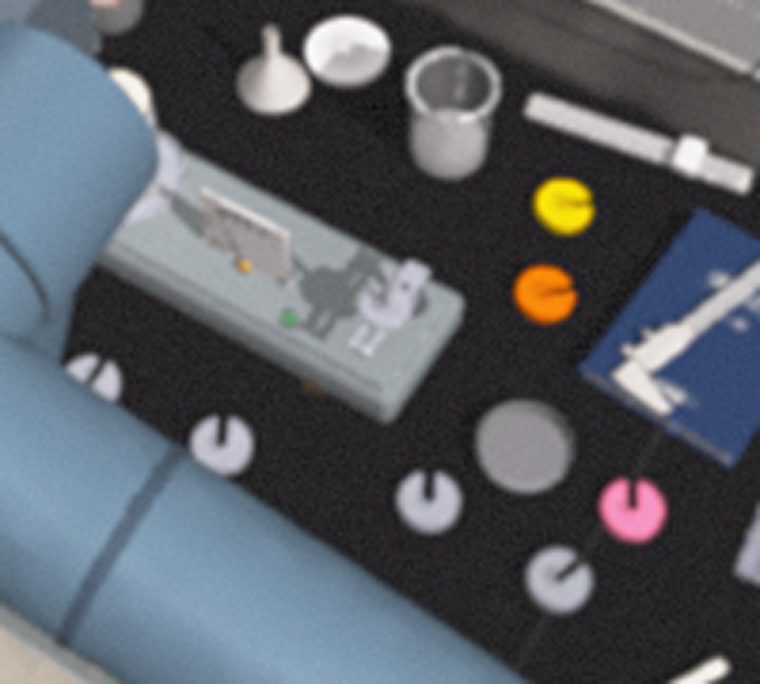

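```bash
python3 - <<'E'
from h import *
s=cam("side"); c=cam("scene")
f=lambda x,y:(x/2.8+220,y/2.8+100)
g=lambda x,y:(x/3.8+200,y/3.8+140)
for n,p in dict(BR=(45,243),FR=(180,215),FL=(327,505),BL=(192,570)).items():
    print(n,onplane(s,f(*p),.055).round(3))
for n,p in dict(FR=(390,405),BR=(462,298)).items(): print('scene',n,onplane(c,g(*p),.055).round(3))
print('bar ends front/back (z .104)',onplane(s,f(178,200),.104).round(3),onplane(s,f(75,228),.104).round(3))
print('stem top,base', onplane(s,f(131,170),.164).round(3), onplane(s,f(134,207),.118).round(3))
print('scene bar ends',onplane(c,g(362,345),.104).round(3),onplane(c,g(422,268),.104).round(3))
# slots side: (center, opening)
for a,b in [((131,73),(110,70)),((176,161),(160,178)),((296,281),(280,300)),((371,389),(348,404))]:
    A=onplane(s,f(*a),.012);B=onplane(s,f(*b),.012);d=B-A;print(A.round(3),'slot yaw',np.degrees(np.arctan2(d[1],d[0])).round(1))
for a,b in [((560,580),(583,558)),((429,501),(429,474)),((222,446),(222,418)),((95,385),(105,362))]:
    A=onplane(c,g(*a),.012);B=onplane(c,g(*b),.012);d=B-A;print('sc',A.round(3),'slot yaw',np.degrees(np.arctan2(d[1],d[0])).round(1))
E
```

```text
BR [ 0.651 -0.122  0.055]
FR [ 0.524 -0.102  0.055]
FL [0.526 0.21  0.055]
BL [0.651 0.217 0.055]
scene FR [ 0.527 -0.138  0.055]
scene BR [ 0.649 -0.135  0.055]
bar ends front/back (z .104) [ 0.533 -0.088  0.104] [ 0.629 -0.095  0.104]
stem top,base [ 0.575 -0.094  0.164] [ 0.576 -0.087  0.118]
scene bar ends [ 0.538 -0.102  0.104] [ 0.628 -0.105  0.104]
[ 0.488 -0.314  0.012] slot yaw -33.1
[ 0.489 -0.19   0.012] slot yaw 29.8
[ 0.44  -0.017  0.012] slot yaw 29.3
[0.427 0.113 0.012] slot yaw 11.4
sc [ 0.485 -0.328  0.012] slot yaw -13.4
sc [ 0.488 -0.202  0.012] slot yaw 31.2
sc [ 0.437 -0.028  0.012] slot yaw 34.6
sc [0.425 0.097 0.012] slot yaw 15.4
```

```bash
python3 - <<'E'
from h import *
s=cam("side"); c=cam("scene")
for cc,nm,ps in [(s,'side',[(267,126),(283,158),(326,200),(352,239)]),(c,'scene',[(347,292),(312,271),(258,257)])]:
    g=cc["image"].astype(int); m=((g.min(2)>95)).astype(np.uint8)
    n,l,st,ce=cv2.connectedComponentsWithStats(m)
    for p in ps:
        w=l[p[1]-6:p[1]+7,p[0]-6:p[0]+7]; k=np.bincount(w[w>0].ravel()).argmax()
        pts=np.argwhere(l==k)[:,::-1].astype(np.float32)
        h=cv2.convexHull(pts); M=cv2.moments(h); ctr=(M['m10']/M['m00'],M['m01']/M['m00'])
        print(nm,p,st[k][:5],np.round(ctr,1),onplane(cc,ctr,.010).round(4))
E
```

```text
side (267, 126) [259 118  17  16 206] [266.6 125.4] [ 0.4868 -0.3184  0.01  ]
side (283, 158) [ 235  149  102  159 7385] [287.1 229.6] [0.5688 0.0229 0.01  ]
side (326, 200) [316 191  20  18 242] [325.4 199.6] [ 0.4388 -0.0201  0.01  ]
side (352, 239) [342 229  21  19 280] [352.1 238. ] [0.4258 0.1093 0.01  ]
scene (347, 292) [339 284  17  17 216] [346.8 292.1] [ 0.4867 -0.3252  0.01  ]
scene (312, 271) [304 264  18  16 204] [312.4 271.4] [ 0.4894 -0.1992  0.01  ]
scene (258, 257) [250 250  17  15 197] [257.9 256.9] [ 0.4379 -0.0254  0.01  ]
```

```bash
python3 -m handwheel '[0,0,-0.13,0.18,-0.157,0,100, 0,0,-0.265,0.367,-0.314,0,100, 0,0,-0.265,0.367,-0.314,0,100, 0,0,-0.265,0.367,-0.314,0,100, 0,0,-0.265,0.367,-0.314,0,100, 0,0,-0.265,0.367,-0.314,0,100, 0,0,-0.265,0.367,-0.314,0,100, 0,0,-0.265,0.367,-0.314,0,100, 0,0,-0.265,0.367,-0.314,0,100, 0,0,-0.265,0.367,-0.314,0,100, 0,0,-0.265,0.367,-0.314,0,100, 0,0,-0.265,0.367,-0.314,0,100, 0,0,-0.265,0.367,-0.314,0,100, 0,0,-0.265,0.367,-0.314,0,100, 0,0,-0.265,0.367,-0.314,0,100]'
python3 - <<'E'
from h import *
w=cam("wrist"); o=w["obs"]; print(o["t"],o["tool_pos"],quat(o["orientation"]).as_rotvec(), o["force"])
cv2.imwrite("pics/w1.png",w["image"][:,:,::-1]); np.save("w1.npy",w,allow_pickle=True)
E
```

```text
t: 1.7
tool_pos: [0.4406, -0.2312, 0.2313]
orientation: [0.0, 0.966, 0.259, -0.0]
force: [-0.3, -0.7, 0.4]
gripper_width: 0.0855
1.7 [ 0.44064558 -0.23116791  0.23133971] [ 3.03426698e+00  8.13373564e-01 -1.91901535e-04] [-0.33497117 -0.68803469  0.4110431 ]
```

View pics/w1.png

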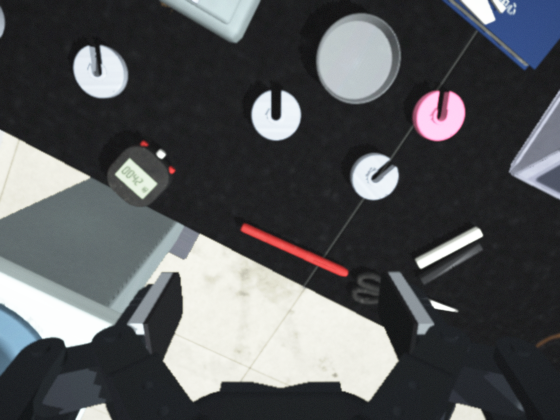

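The wrist view shows weights at (276,115), (375,178) and (100,70). The slots point roughly up in the picture, except the second, which points up and to the right.

```bash
cat >> h.py <<'E'
def weight(c,p,z=.012,half=40,thr=110):
    """centre (world), slot yaw from hull centroid & notch"""
    g=c["image"].astype(int); m=((g.min(2)>thr)).astype(np.uint8)
    x0,y0=max(0,p[0]-half),max(0,p[1]-half); mm=m[y0:p[1]+half,x0:p[0]+half]
    n,l,st,ce=cv2.connectedComponentsWithStats(mm); lab=l[p[1]-y0-20:p[1]-y0+20,p[0]-x0-20:p[0]-x0+20]
    k=np.bincount(lab[lab>0].ravel()).argmax()
    pts=np.argwhere(l==k)[:,::-1].astype(np.float32)+[x0,y0]
    h=cv2.convexHull(pts.astype(np.float32))[:,0]
    e=cv2.fitEllipse(h)
    hullmask=np.zeros(m.shape,np.uint8); cv2.fillConvexPoly(hullmask,h.astype(np.int32),1)
    full=np.zeros(m.shape,np.uint8); full[pts[:,1].astype(int),pts[:,0].astype(int)]=1
    er=cv2.erode(hullmask,np.ones((3,3),np.uint8))
    notch=np.argwhere((er>0)&(full==0))[:,::-1]
    C=onplane(c,e[0],z); N=np.array([onplane(c,q,z) for q in notch]) if len(notch) else np.zeros((1,3))
    d=N.mean(0)-C
    (vx,vy,_,_)=cv2.fitLine(N[:,:2].astype(np.float32),cv2.DIST_L2,0,.01,.01).ravel()
    if vx*d[0]+vy*d[1]<0: vx,vy=-vx,-vy
    P=[onplane(c,q,z) for q in h]; dia=2*np.mean([np.linalg.norm(q-C) for q in P])
    return C,np.degrees(np.arctan2(vy,vx)),np.degrees(np.arctan2(d[1],d[0])),dia,e
E
python3 - <<'E'
from h import *
w=np.load("w1.npy",allow_pickle=True).item()
for p in [(276,115),(375,178),(100,72)]:
    C,a,b,d,e=weight(w,p); print(p,C.round(4),a.round(1),b.round(1),d.round(4),np.round(e[0],1))
E
```

```text
(276, 115) [ 0.49   -0.1975  0.012 ] 29.7 31.3 0.0506 [275.7 114.6]
(375, 178) [ 0.4873 -0.322   0.012 ] -16.5 -16.5 0.0513 [374.4 176.4]
(100, 72) [ 0.4397 -0.0249  0.012 ] 23.2 34.6 0.0526 [99.9 71.3]
```

```bash
python3 -m handwheel '[0,0,0,0.030,-0.002,0.04,90, 0,0,0,0.06,-0.0045,0.08,75, 0,0,0,0.06,-0.0045,0.12,75, 0,0,0,0.06,-0.0045,0.16,75, 0,0,0,0.06,-0.0045,0.19,75, 0,0,0,0.06,-0.0045,0.21,75, 0,0,0,0.06,-0.0045,0.21,75]' 40
python3 - <<'E'
from h import *
w=cam("wrist"); o=w["obs"]; print(o["t"],o["tool_pos"])
cv2.imwrite("pics/w2.png",w["image"][:,:,::-1])
E
```

```text
t: 2.33
tool_pos: [0.4858, -0.1964, 0.016]
orientation: [-0.004, 0.966, 0.257, -0.004]
force: [-1.1, 0.5, -0.3]
gripper_width: 0.0643
2.3333 [ 0.48583398 -0.1964272   0.01595223]
```

View pics/w2.png

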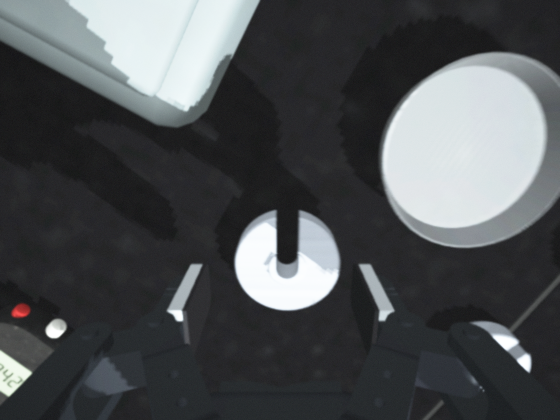

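```bash
python3 - <<'E'
from h import *
w=cam("wrist"); o=w["obs"]; T=tool_T(o); print(o["t"],o["tool_pos"],np.abs(o["joint_velocities"]).max())
C,a,b,d,e=weight(w,(287,262),half=75); print(C.round(4),a,b,d,e[0]); print("in tool",(np.linalg.inv(T)@np.append(C,1)).round(4))
E
```

```text
2.3833 [ 0.48793489 -0.19768604  0.01900714] 0.06485468234116054
[ 0.4923 -0.1966  0.012 ] 28.949123 30.022886611575377 0.05258027418254735 (282.75299072265625, 259.1196594238281)
in tool [0.0043 0.0013 0.007  1.    ]
```

```bash
python3 -m handwheel '[0,0,0,0.003,0.001,0.012,75, 0,0,0,0.003,0.001,0.018,75, 0,0,0,0.003,0.001,0.019,75, 0,0,0,0.003,0.001,0.019,66, 0,0,0,0.003,0.001,0.019,50, 0,0,0,0.003,0.001,0.019,40, 0,0,0,0.003,0.001,0.019,40,0,0,0,0.003,0.001,0.019,40,0,0,0,0.003,0.001,0.019,40]' 40
python3 - <<'E'
from h import *
w=cam("wrist"); o=w["obs"]; print(o["t"],o["tool_pos"],o["force"])
cv2.imwrite("pics/w3.png",w["image"][:,:,::-1])
E
```

```text
t: 3.18
tool_pos: [0.4934, -0.1985, 0.0041]
orientation: [0.0, 0.966, 0.258, -0.0]
force: [-3.0, 1.1, 6.0]
gripper_width: 0.0474
3.1833 [ 0.49341835 -0.19853584  0.00406147] [-3.01341769  1.05214889  5.99963466]
```

View pics/w3.png

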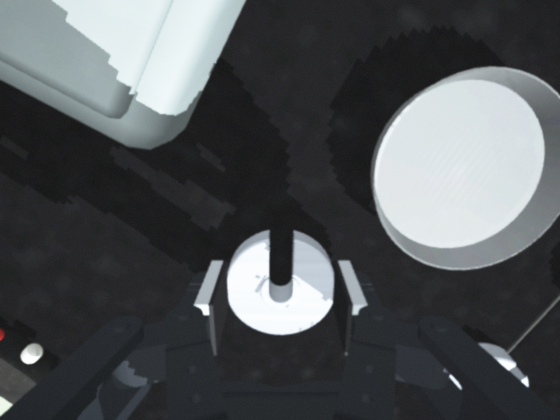

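```bash
python3 -m handwheel '[0,0,0,0,0,-0.01,40, 0,0,0,0,0,-0.03,40, 0,0,0,0,0,-0.06,40,0,0,0,0,0,-0.10,40,0,0,0,0,0,-0.13,40,0,0,0,0,0,-0.15,40,0,0,0,0,0,-0.15,40,0,0,0,0,0,-0.15,40]' 40
python3 - <<'E'
from h import *
w=cam("wrist"); o=w["obs"]; print(o["t"],o["tool_pos"],o["force"],o["gripper_width"])
cv2.imwrite("pics/w4.png",w["image"][:,:,::-1]); np.save("w4.npy",w,allow_pickle=True)
s=cam("side");cv2.imwrite("pics/s4.png",s["image"][:,:,::-1]);crop(s,220,50,420,250,3,"pics/s4c.png")
E
```

```text
t: 3.9
tool_pos: [0.4941, -0.1989, 0.1559]
orientation: [0.002, 0.966, 0.258, 0.001]
force: [-0.3, -0.3, -2.3]
gripper_width: 0.0472
3.9 [ 0.4940531  -0.1988776   0.15590368] [-0.27197412 -0.25654341 -2.28386805] 0.04717155712329666
```

View pics/w4.png

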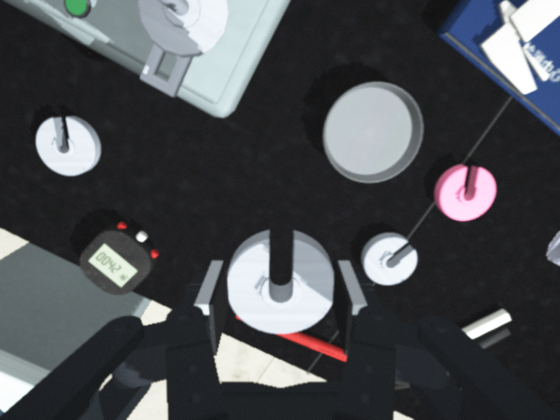

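View pics/s4c.png

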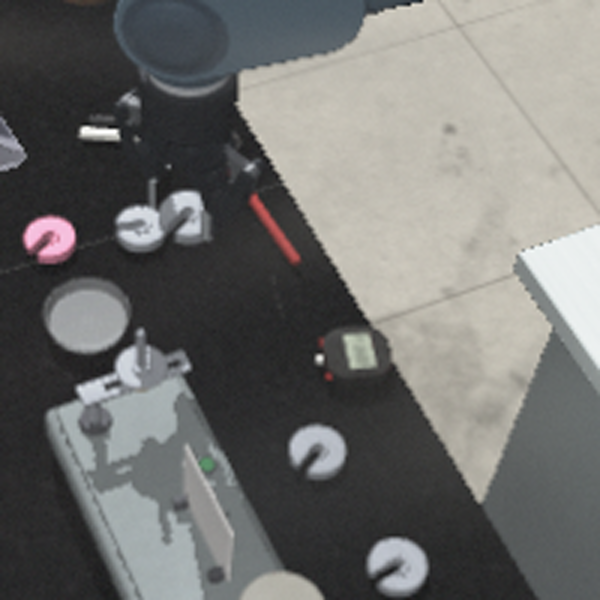

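```bash
python3 -m handwheel '[0,0,0.1,0.01,-0.01,-0.02,40, 0,0,0.22,0.02,-0.035,-0.034,40, 0,0,0.34,0.03,-0.065,-0.034,40,0,0,0.45,0.046,-0.0877,-0.034,40,0,0,0.524,0.046,-0.0877,-0.034,40,0,0,0.524,0.046,-0.0877,-0.034,40,0,0,0.524,0.046,-0.0877,-0.034,40,0,0,0.524,0.046,-0.0877,-0.034,40]' 40
python3 - <<'E'
from h import *
w=cam("wrist"); o=w["obs"]; print(o["t"],o["tool_pos"],o["force"],o["gripper_width"],np.abs(o["joint_velocities"]).max())
cv2.imwrite("pics/w5.png",w["image"][:,:,::-1]); np.save("w5.npy",w,allow_pickle=True)
c=cam("scene");crop(c,180,150,380,330,3,"pics/c5.png"); np.save("c5.npy",c,allow_pickle=True)
E
```

```text
t: 4.67
tool_pos: [0.4882, -0.0992, 0.1857]
orientation: [-0.001, 1.0, -0.001, -0.002]
force: [0.6, 0.3, -1.0]
gripper_width: 0.0475
4.6667 [ 0.48823125 -0.09916234  0.18572905] [ 0.61031877  0.25119593 -0.97844227] 0.047482879600821544 0.008475042122063334
```

View pics/w5.png

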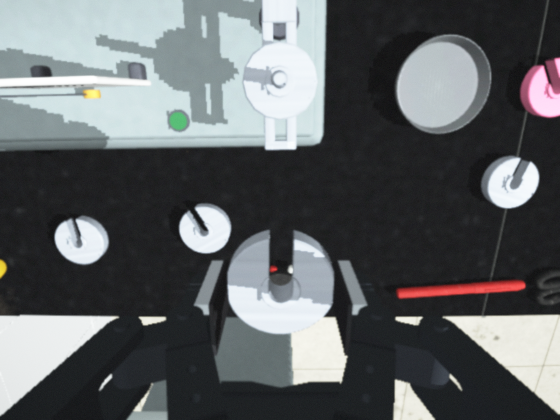

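View pics/c5.png

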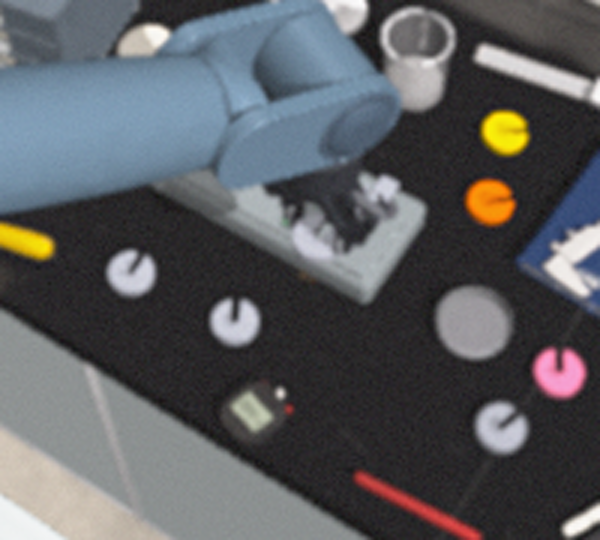

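```bash
python3 - <<'E'
from h import *
w=np.load("w5.npy",allow_pickle=True).item(); o=w["obs"]; T=tool_T(o)
print(w["wfc"][:3,3])
crop(w,220,0,340,160,4.0,"pics/w5c.png")
for z in (.113,.116,.119):
    C=onplane(w,(280,80),z); r=[np.linalg.norm(onplane(w,q,z)-onplane(w,q2,z)) for q,q2 in [((243,80),(317,80)),((280,41),(280,119))]]
    print(z,C.round(4),np.round(r,4)); print(' stemtop',onplane(w,(280,78),z+.048).round(4))
# weight top plane: underside at toolz .004 -> top -.008
zt=o["tool_pos"][2]+.008
C,a,b,d,e=weight(w,(281,282),z=zt,half=60); print(C.round(4),a,b,d,e); print((np.linalg.inv(T)@np.append(C,1)).round(4))
for dz in(.004,.008,.012): print(dz,[np.linalg.norm(onplane(w,(228,280),o["tool_pos"][2]+dz)-onplane(w,(334,280),o["tool_pos"][2]+dz))])
E
```

```text
[ 0.56975077 -0.09967504  0.32834418]
0.113 [ 0.5761 -0.0992  0.113 ] [0.0437 0.0437]
 stemtop [ 0.5756 -0.0993  0.161 ]
0.116 [ 0.576  -0.0992  0.116 ] [0.0431 0.043 ]
 stemtop [ 0.5755 -0.0993  0.164 ]
0.119 [ 0.576  -0.0992  0.119 ] [0.0425 0.0424]
 stemtop [ 0.5754 -0.0993  0.167 ]
[ 0.4848 -0.1022  0.1937] 24.017786 2.204397827932108 0.055591699283136245 ((286.7184753417969, 290.0544128417969), (107.61138916015625, 133.2626953125), 137.13595581054688)
[-0.0034  0.003  -0.008   1.    ]
0.004 [np.float64(0.04866164484103685)]
0.008 [np.float64(0.047257421619549086)]
0.012 [np.float64(0.04585319839806133)]
```

View pics/w5c.png

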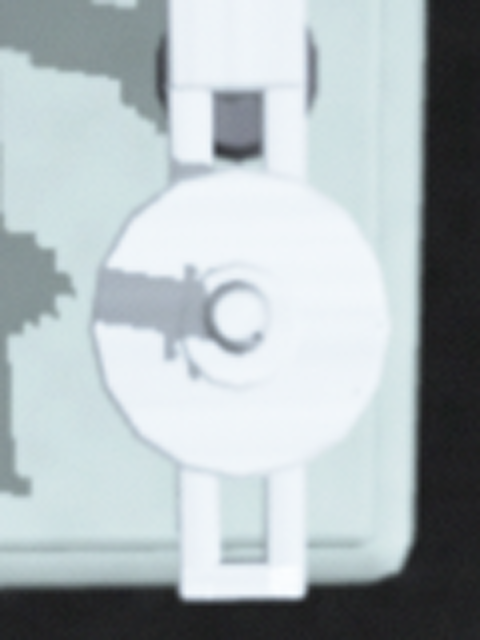

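```bash
python3 - <<'E'
from h import *
w=np.load("w5.npy",allow_pickle=True).item(); o=w["obs"]; T=tool_T(o)
crop(w,190,210,370,350,4.0,"pics/w5d.png")
for px in [(280.5,282),(281,230),(281,334)]:
    print((np.linalg.inv(T)@np.append(onplane(w,px,o["tool_pos"][2]+.008),1)).round(4))
E
```

```text
[ 7.e-04  2.e-04 -8.e-03  1.e+00]
[ 2.58e-02  4.00e-04 -8.10e-03  1.00e+00]
[-2.75e-02  5.00e-04 -7.90e-03  1.00e+00]
```

View pics/w5d.png

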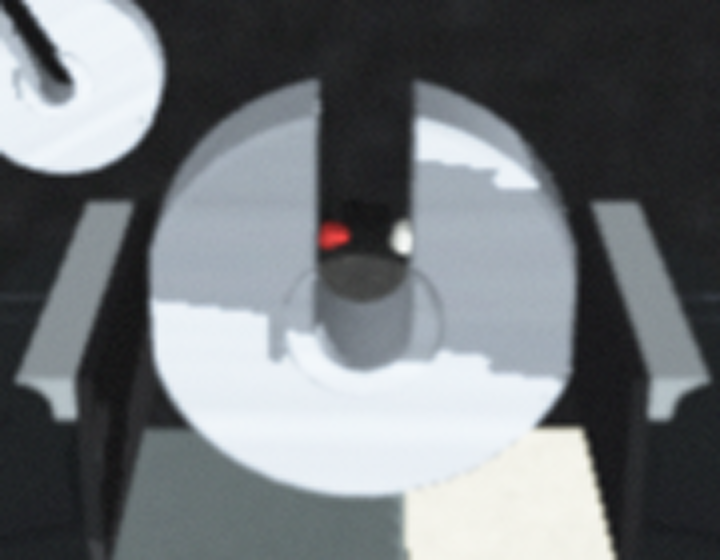

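```bash
python3 - <<'E'
from h import *
w=np.load("w5.npy",allow_pickle=True).item(); o=w["obs"]; T=np.linalg.inv(tool_T(o))
f=lambda px,dz:(T@np.append(onplane(w,px,o["tool_pos"][2]+dz),1))[:2]
for dz in(0,.004,.008,.010):
    a,b=f((280.5,238.8),dz),f((280.5,334.2),dz); l,r=f((227.5,286),dz),f((333.7,286),dz)
    print(dz,'x span',np.round([b[0],a[0],a[0]-b[0],(a[0]+b[0])/2],4),'y span',np.round([l[1],r[1],r[1]-l[1]],4), 'boss ctr x',f((280.5,291),dz+.0025)[0].round(4), 'slotend bottom',f((280.5,302),dz+.0025).round(4))
E
```

```text
0 x span [-0.0341  0.0182  0.0523 -0.0079] y span [-0.025   0.0255  0.0505] boss ctr x -0.0074 slotend bottom [-0.0134  0.0003]
0.004 x span [-0.0308  0.02    0.0508 -0.0054] y span [-0.0243  0.0248  0.0491] boss ctr x -0.0049 slotend bottom [-0.0108  0.0002]
0.008 x span [-0.0276  0.0217  0.0493 -0.0029] y span [-0.0235  0.0241  0.0477] boss ctr x -0.0024 slotend bottom [-0.0081  0.0002]
0.01 x span [-0.026   0.0226  0.0486 -0.0017] y span [-0.0232  0.0238  0.047 ] boss ctr x -0.0011 slotend bottom [-0.0067  0.0002]
```

```bash
python3 - <<'E'
from h import *
s=cam("side"); o=s["obs"]; print(o["tool_pos"],o["force"])
crop(s,235,140,305,210,8,"pics/s6.png")
im=cv2.imread("pics/s4.png"); cv2.imwrite("pics/s4d.png",cv2.resize(im[140:210,235:305],None,fx=8,fy=8,interpolation=cv2.INTER_CUBIC))
E
```

```text
[ 0.48848363 -0.09947615  0.18623526] [-1.22875855  0.1793602  -2.70558785]
```

View pics/s4d.png

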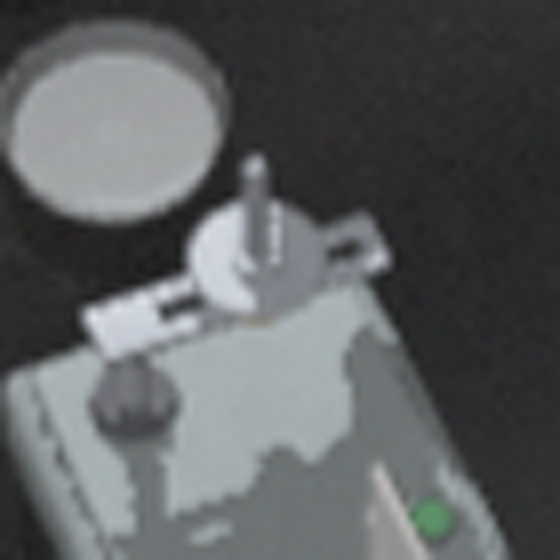

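View pics/s6.png

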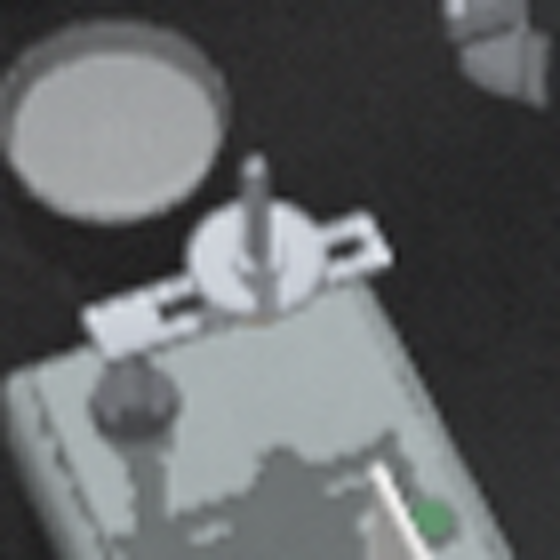

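```bash
python3 - <<'E'
from h import *
s=cam("side")
for z in (.108,.112,.116,.120): print(z,(onplane(s,(267.1,172),z)-[0,.004,0]).round(4),(onplane(s,(266.9,160.2),z+.048)-[0,.004,0]).round(4))
E
```

```text
0.108 [ 0.5727 -0.1035  0.108 ] [ 0.572  -0.1047  0.156 ]
0.112 [ 0.5737 -0.1009  0.112 ] [ 0.573  -0.1019  0.16  ]
0.116 [ 0.5747 -0.0983  0.116 ] [ 0.5741 -0.0992  0.164 ]
0.12 [ 0.5757 -0.0957  0.12  ] [ 0.5751 -0.0965  0.168 ]
```

```bash
python3 -m handwheel '[0,0,0,0,0,0.02,40, 0,0,0,0,0,0.045,40, 0,0,0,0.01,0,0.056,40,0,0,0,0.03,0,0.056,40,0,0,0,0.042,0,0.056,40,0,0,0,0.046,0,0.056,40,0,0,0,0.046,0,0.056,40]' 40
python3 - <<'E'
from h import *
w=cam("wrist"); o=w["obs"]; print(o["t"],o["tool_pos"],o["force"],o["gripper_width"],np.abs(o["joint_velocities"]).max())
cv2.imwrite("pics/w6.png",w["image"][:,:,::-1])
E
```

```text
t: 5.45
tool_pos: [0.5351, -0.1, 0.1305]
orientation: [-0.0, 1.0, -0.002, -0.001]
force: [0.8, 0.4, -1.4]
gripper_width: 0.0469
5.45 [ 0.53512794 -0.09996318  0.13052913] [ 0.83046523  0.38331881 -1.41379103] 0.046860890378415655 0.03478619332853596
```

View pics/w6.png

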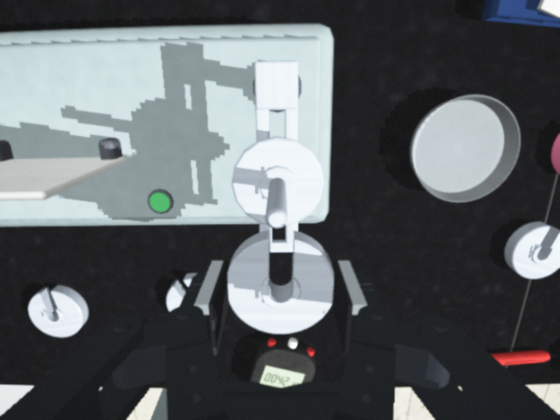

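```bash
python3 - <<'E'
from h import *
w=cam("wrist"); o=w["obs"]; print(o["t"],o["tool_pos"],o["force"])
T=np.linalg.inv(tool_T(o))
P=onplane(w,(276.5,216),.164); print(P, T@np.append(P,1))
for px in [(230,183),(323,183)]: print(onplane(w,px,.116))
for px in [(270.5,250),(293,250),(270.5,280),(293,280)]:
    Q=onplane(w,px,o["tool_pos"][2]+.008); print(px,(T@np.append(Q,1)).round(4))
crop(w,210,130,350,340,3,"pics/w6c.png")
E
```

```text
5.5 [ 0.5344226  -0.0997716   0.13037661] [-0.8733193   0.52282668 -1.75629548]
[ 0.57589294 -0.09881175  0.164     ] [ 0.04137058 -0.00113163 -0.03374074  1.        ]
[ 0.57493916 -0.07634492  0.116     ]
[ 0.57480433 -0.12015453  0.116     ]
(270.5, 250) [ 0.0164 -0.0041 -0.008   1.    ]
(293, 250) [ 0.0165  0.0056 -0.0081  1.    ]
(270.5, 280) [ 0.0017 -0.0042 -0.008   1.    ]
(293, 280) [ 0.0017  0.0058 -0.008   1.    ]
```

View pics/w6c.png

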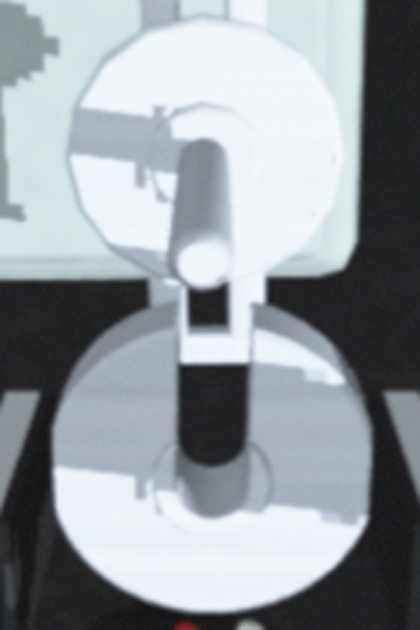

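```bash
python3 -m handwheel '[0,0,0,0.002,-0.0013,0,40, 0,0,0,0.006,-0.0013,0,40, 0,0,0,0.012,-0.0013,0,40, 0,0,0,0.018,-0.0013,0,40, 0,0,0,0.024,-0.0013,0,40,0,0,0,0.030,-0.0013,0,40,0,0,0,0.035,-0.0013,0,40,0,0,0,0.038,-0.0013,0,40,0,0,0,0.039,-0.0013,0,40,0,0,0,0.039,-0.0013,0,40]' 40
python3 - <<'E'
from h import *
w=cam("wrist"); o=w["obs"]; print(o["t"],o["tool_pos"],o["force"],o["gripper_width"],np.abs(o["joint_velocities"]).max())
crop(w,170,150,390,350,3,"pics/w7.png")
print(ctrl.get_obs()["tool_pos"],ctrl.get_obs()["force"])
E
```

```text
t: 6.38
tool_pos: [0.5732, -0.0985, 0.1301]
orientation: [-0.001, 1.0, -0.002, -0.002]
force: [0.2, -0.5, -1.9]
gripper_width: 0.0469
6.3833 [ 0.57322867 -0.09845689  0.13013136] [ 0.19128319 -0.51198818 -1.86621849] 0.04693247645930872 0.012595991405763103
[ 0.57300289 -0.09843693  0.13011268] [-0.26306754  0.56735861 -1.36365877]
```

View pics/w7.png

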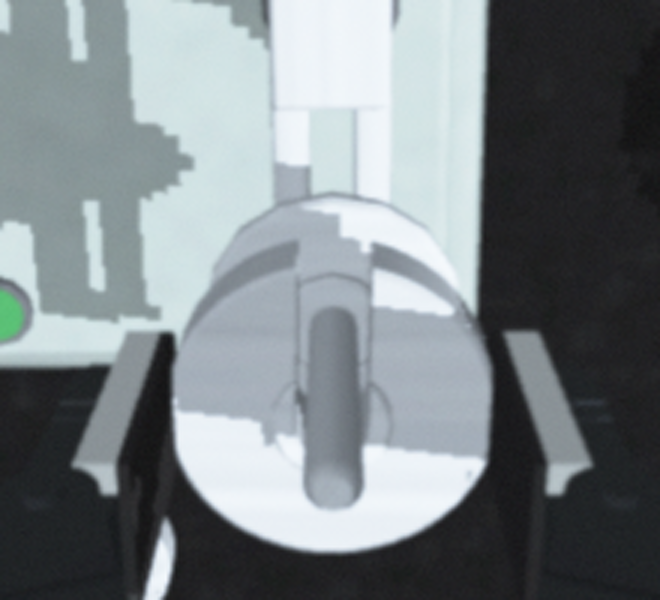

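```bash
python3 -m handwheel '[0,0,0,0.002,0,0,40, 0,0,0,0.004,0,0,40, 0,0,0,0.005,0,0,40, 0,0,0,0.0055,0,0,40, 0,0,0,0.0055,0,0,40]' 40; python3 -m handwheel '[0,0,0,0.0007,0,0,40,0,0,0,0.0015,0,0,40,0,0,0,0.0015,0,0,40]'; python3 -m handwheel '[0,0,0,0.0007,0,0,40,0,0,0,0.0015,0,0,40,0,0,0,0.0015,0,0,40]'
```

```text
t: 6.85
tool_pos: [0.5786, -0.0985, 0.1301]
orientation: [-0.001, 1.0, -0.002, -0.002]
force: [0.1, -0.2, -1.2]
gripper_width: 0.0471
t: 7.1
tool_pos: [0.5794, -0.0984, 0.1297]
orientation: [-0.001, 1.0, -0.002, -0.003]
force: [-2.3, -0.9, -0.7]
gripper_width: 0.0468
t: 7.35
tool_pos: [0.5795, -0.0983, 0.1288]
orientation: [-0.001, 1.0, -0.001, -0.005]
force: [-5.8, -1.4, -0.4]
gripper_width: 0.0473
```

```bash
python3 -m handwheel '[0,0,0,-0.001,0,0,40,0,0,0,-0.0017,0,-0.001,40,0,0,0,-0.0017,0,-0.001,40,0,0,0,-0.0017,0,-0.001,40]'; python3 -m handwheel '[0,0,0,0,0,0.003,40,0,0,0,0,0,0.006,40,0,0,0,0,0,0.008,40,0,0,0,0,0,0.008,40]'; python3 -m handwheel '[0,0,0,0,0,0.001,40,0,0,0,0,0,0.003,40,0,0,0,0,0,0.003,40]'
python3 - <<'E'
from h import *
w=cam("wrist"); o=w["obs"]; print(o["t"],o["tool_pos"],o["force"],o["gripper_width"],quat(o["orientation"]).as_rotvec())
crop(w,170,150,390,350,3,"pics/w8.png")
E
```

```text
t: 7.68
tool_pos: [0.5785, -0.0984, 0.1304]
orientation: [-0.001, 1.0, -0.001, -0.004]
force: [0.2, 0.5, -2.7]
gripper_width: 0.0471
t: 8.02
tool_pos: [0.578, -0.0982, 0.1215]
orientation: [-0.001, 1.0, -0.001, -0.004]
force: [-0.0, 0.4, -1.2]
gripper_width: 0.0472
t: 8.27
tool_pos: [0.5778, -0.0982, 0.1181]
orientation: [-0.001, 1.0, -0.002, -0.005]
force: [0.2, 0.6, -0.8]
gripper_width: 0.0473
8.2667 [ 0.57778031 -0.09815824  0.11813401] [ 0.23101118  0.64154547 -0.84625839] 0.047267024012962976 [-3.13937656  0.00475974  0.0147245 ]
```

View pics/w8.png

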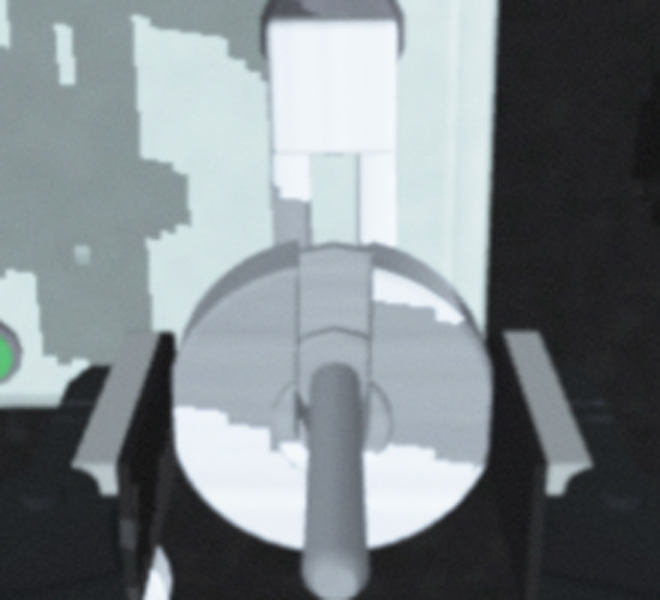

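```bash
python3 -m handwheel '[0,0,0,0,0,0.001,40,0,0,0,0,0,0.003,40,0,0,0,0,0,0.003,40]'
python3 - <<'E'
from h import *
w=cam("wrist"); o=w["obs"]; print(o["t"],o["tool_pos"],o["force"],o["gripper_width"])
crop(w,170,150,390,350,3,"pics/w9.png")
E
```

```text
t: 8.57
tool_pos: [0.5778, -0.0982, 0.1151]
orientation: [-0.001, 1.0, -0.001, -0.005]
force: [-0.7, 0.3, -0.3]
gripper_width: 0.0471
8.5667 [ 0.57781713 -0.09816265  0.11509806] [-0.67285106  0.32134637 -0.33122971] 0.047115591051963876
```

View pics/w9.png

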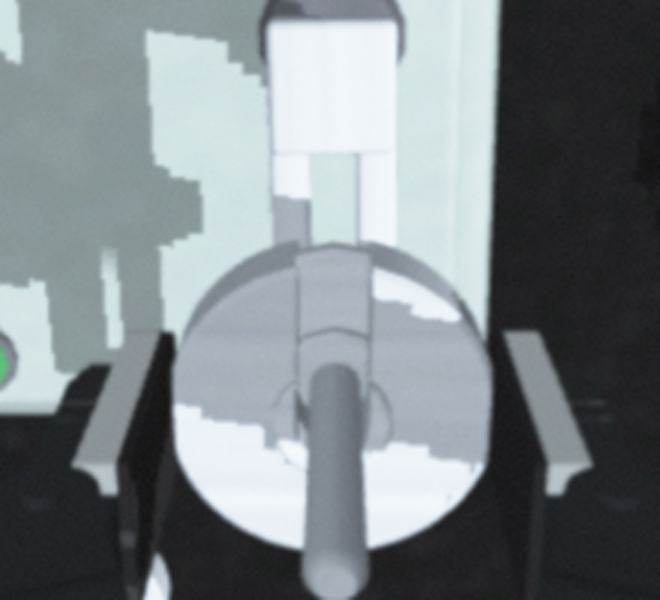

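```bash
python3 -m handwheel '[0,0,0,0,0,0,58,0,0,0,0,0,0,64,0,0,0,0,0,0,72,0,0,0,0,0,0,72,0,0,0,0,0,-0.01,76,0,0,0,0,0,-0.03,78,0,0,0,0,0,-0.06,80,0,0,0,-0.03,0,-0.09,85,0,0,0,-0.06,0,-0.1,85,0,0,0,-0.09,0,-0.1,90,0,0,0,-0.09,0,-0.1,90,0,0,0,-0.09,0,-0.1,90]'
python3 - <<'E'
from h import *
w=cam("wrist"); o=w["obs"]; print(o["t"],o["tool_pos"],o["force"],o["gripper_width"])
cv2.imwrite("pics/w10.png",w["image"][:,:,::-1]); np.save("w10.npy",w,allow_pickle=True)
s=cam("side");crop(s,235,140,305,210,8,"pics/s10.png")
E
```

```text
t: 9.62
tool_pos: [0.4882, -0.0981, 0.2171]
orientation: [-0.001, 1.0, -0.002, -0.004]
force: [0.7, -0.6, 0.7]
gripper_width: 0.077
9.6167 [ 0.48824584 -0.09813592  0.21708826] [ 0.6974922  -0.55710144  0.7349646 ] 0.07702937436384814
```

View pics/w10.png

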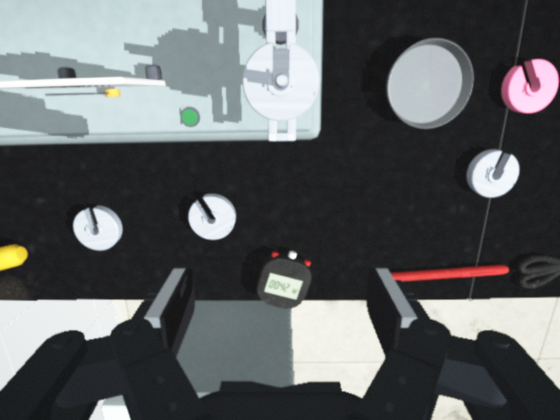

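View pics/s10.png

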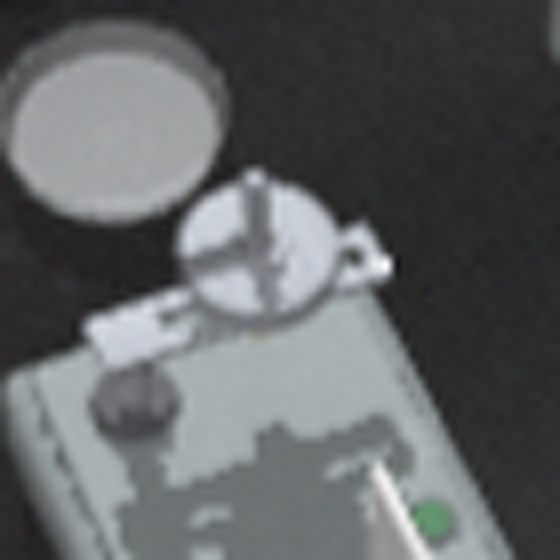

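```bash
python3 - <<'E'
from h import *
w=np.load("w10.npy",allow_pickle=True).item(); T=tool_T(w["obs"])
crop(w,220,20,350,150,4.5,"pics/w10c.png")
for p in [(212,217),(493,174),(97,228)]:
    C,a,b,d,e=weight(w,p); print(p,C.round(4),np.round([a,b],1),d.round(4),e)
E
```

```text
(212, 217) [ 0.4408 -0.024   0.012 ] [26.  33.7] 0.0521 ((211.8624267578125, 216.69834899902344), (45.52960968017578, 47.76139831542969), 93.48665618896484)
(493, 174) [ 0.4887 -0.3212  0.012 ] [-31.8 -16.1] 0.0528 ((493.81414794921875, 172.74264526367188), (46.46553039550781, 51.86739730834961), 56.12173843383789)
(97, 228) [0.428  0.1037 0.012 ] [ 2.9 15.5] 0.0541 ((97.39875030517578, 227.85458374023438), (43.51829147338867, 49.56269073486328), 103.68594360351562)
```

View pics/w10c.png

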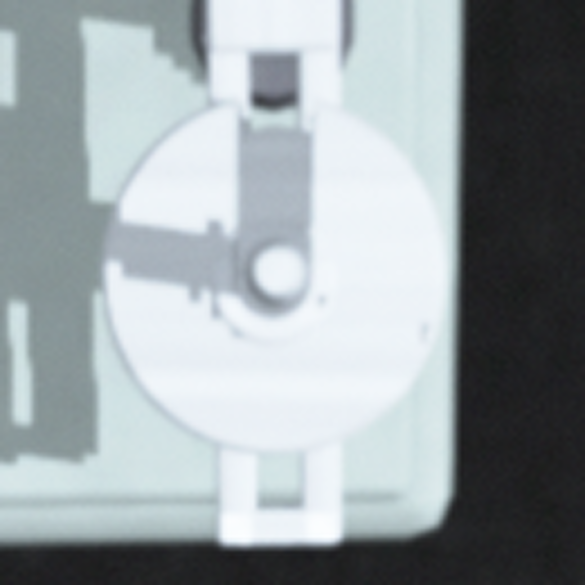

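```bash
cat >> h.py <<'E'
def goal(x,y,z,yawdeg):
    o=ctrl.get_obs(); T=tool_T(o)
    Rg=R.from_euler('z',yawdeg,degrees=True)*R.from_euler('x',180,degrees=True)
    rel=R.from_matrix(T[:3,:3]).inv()*Rg
    print("t",round(o["t"],2),"pos",o["tool_pos"].round(4),"rv",rel.as_rotvec().round(4),"shift",(T[:3,:3].T@(np.array([x,y,z])-T[:3,3])).round(4),"F",o["force"].round(1))
E
python3 - <<'E'
from h import *
goal(.437,-.025,.10,32)
w=np.load("w10.npy",allow_pickle=True).item()
for p in [(258,290),(312,285),(285,255)]: print(onplane(w,p,.018).round(3))
E
```

```text
t 9.72 pos [ 0.4895 -0.0984  0.2168] rv [-0.0037  0.0071 -0.5616] shift [-0.0518 -0.073   0.1173] F [ 0.2 -0.6  0.1]
[ 0.353 -0.072  0.018]
[ 0.36  -0.134  0.018]
[ 0.398 -0.103  0.018]
```

```bash
python3 -m handwheel '[0,0,-0.11,-0.015,-0.015,0.02,90, 0,0,-0.22,-0.03,-0.035,0.05,85, 0,0,-0.34,-0.04,-0.055,0.08,80, -0.004,0.007,-0.46,-0.052,-0.073,0.105,75, -0.004,0.007,-0.562,-0.052,-0.073,0.117,75, -0.004,0.007,-0.562,-0.052,-0.073,0.117,75,-0.004,0.007,-0.562,-0.052,-0.073,0.117,75,-0.004,0.007,-0.562,-0.052,-0.073,0.117,75]'
python3 - <<'E'
from h import *
w=cam("wrist"); o=w["obs"]; print(o["t"],o["tool_pos"],np.abs(o["joint_velocities"]).max())
cv2.imwrite("pics/w11.png",w["image"][:,:,::-1]); np.save("w11.npy",w,allow_pickle=True)
C,a,b,d,e=weight(w,(280,190),half=60); print(C.round(4),np.round([a,b],1),d.round(4),e); T=tool_T(o);print(np.linalg.inv(T)@np.append(C,1))
E
```

```text
t: 10.38
tool_pos: [0.4387, -0.0257, 0.1018]
orientation: [0.001, 0.962, 0.275, 0.001]
force: [0.5, -0.1, 0.3]
gripper_width: 0.0642
10.3833 [ 0.4387365  -0.02574954  0.10181145] 0.01399110302825416
[ 0.4402 -0.0222  0.012 ] [29.9 31. ] 0.0511 ((276.607666015625, 207.48594665527344), (68.89554595947266, 70.36488342285156), 92.75282287597656)
[ 0.00296045 -0.00247107  0.08981045  1.        ]
```

View pics/w11.png

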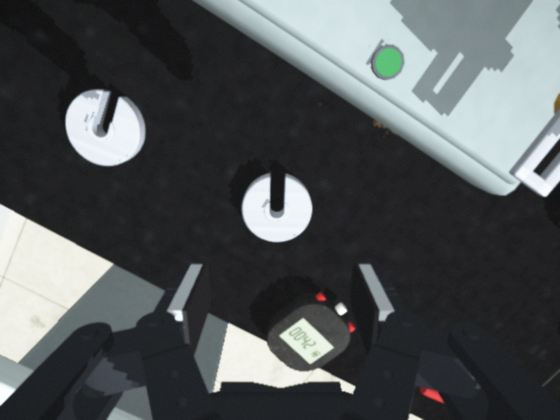

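```bash
python3 -m handwheel '[0,0,0,0.003,-0.0025,0.03,75, 0,0,0,0.003,-0.0025,0.06,72, 0,0,0,0.003,-0.0025,0.085,72, 0,0,0,0.003,-0.0025,0.098,72, 0,0,0,0.003,-0.0025,0.101,72, 0,0,0,0.003,-0.0025,0.101,72,0,0,0,0.003,-0.0025,0.101,60, 0,0,0,0.003,-0.0025,0.101,50, 0,0,0,0.003,-0.0025,0.101,40,0,0,0,0.003,-0.0025,0.101,40,0,0,0,0.003,-0.0025,0.101,40,0,0,0,0.003,-0.0025,0.101,40]' 40
python3 - <<'E'
from h import *
w=cam("wrist"); o=w["obs"]; print(o["t"],o["tool_pos"],o["force"],o["gripper_width"])
crop(w,170,180,390,370,3,"pics/w12.png")
E
```

```text
t: 11.43
tool_pos: [0.442, -0.0229, 0.003]
orientation: [0.002, 0.962, 0.275, 0.003]
force: [-2.3, 0.4, 6.5]
gripper_width: 0.0474
11.4333 [ 0.44201394 -0.02285014  0.00300718] [-2.30935405  0.41205078  6.52377406] 0.04739368339772499
```

View pics/w12.png

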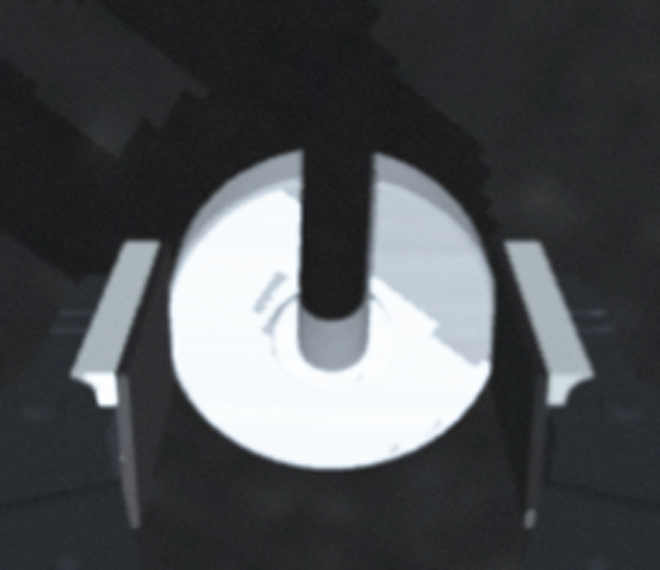

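```bash
python3 -c "
from h import *
goal(.515,-.0984,.17,2)"
```

```text
t 11.48 pos [ 0.4421 -0.0229  0.003 ] rv [ 0.0043 -0.0055  0.5215] shift [ 0.0227  0.1036 -0.1663] F [-1.5  0.6  6. ]
```

```bash
python3 -m handwheel '[0,0,0,0,0,-0.02,40, 0,0,0,0,0,-0.055,40, 0,0,0.08,0,0.01,-0.095,40, 0,0,0.2,0.003,0.03,-0.125,40, 0.004,-0.005,0.32,0.008,0.055,-0.15,40, 0.004,-0.005,0.44,0.015,0.08,-0.166,40,0.004,-0.005,0.521,0.0227,0.1036,-0.166,40,0.004,-0.005,0.521,0.0227,0.1036,-0.166,40,0.004,-0.005,0.521,0.0227,0.1036,-0.166,40,0.004,-0.005,0.521,0.0227,0.1036,-0.166,40]' 40
python3 - <<'E'
from h import *
w=cam("wrist"); o=w["obs"]; print(o["t"],o["tool_pos"],o["force"],o["gripper_width"])
cv2.imwrite("pics/w13.png",w["image"][:,:,::-1]); np.save("w13.npy",w,allow_pickle=True)
goal(.536,-.0984,.136,2)
E
```

```text
t: 12.32
tool_pos: [0.5143, -0.098, 0.1694]
orientation: [-0.0, 1.0, 0.018, -0.0]
force: [-0.0, 0.6, -1.9]
gripper_width: 0.0476
12.3167 [ 0.51429369 -0.09801221  0.1694479 ] [-0.0382844   0.55307465 -1.85010648] 0.04757721038771232
t 12.37 pos [ 0.514  -0.0977  0.1692] rv [-0.0004  0.0006  0.0015] shift [0.0219 0.0015 0.0332] F [-0.8  0.4 -2.2]
```

View pics/w13.png

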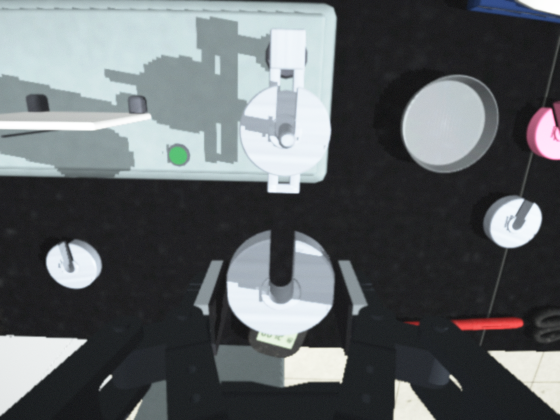

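```bash
python3 -m handwheel '[0,0,0,0,0.001,0.015,40, 0,0,0,0.005,0.0015,0.03,40, 0,0,0,0.014,0.0015,0.033,40, 0,0,0,0.022,0.0015,0.033,40,0,0,0,0.022,0.0015,0.033,40,0,0,0,0.022,0.0015,0.033,40]' 40
python3 - <<'E'
from h import *
w=cam("wrist"); o=w["obs"]; print(o["t"],o["tool_pos"],o["force"],o["gripper_width"])
crop(w,210,130,350,340,2.8,"pics/w14.png"); np.save("w14.npy",w,allow_pickle=True)
E
```

```text
t: 12.87
tool_pos: [0.537, -0.0983, 0.1371]
orientation: [0.0, 1.0, 0.019, 0.0]
force: [0.0, -0.3, -2.0]
gripper_width: 0.0476
12.8667 [ 0.53695314 -0.09833216  0.13713804] [ 0.00934794 -0.33680339 -2.03707782] 0.04756760340910916
```

View pics/w14.png

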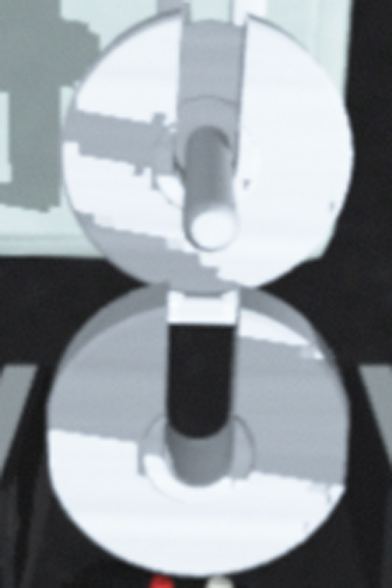

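```bash
python3 - <<'E'
from h import *
w=np.load("w14.npy",allow_pickle=True).item(); o=w["obs"]; T=np.linalg.inv(tool_T(o))
for z in (.156,.158): print('tip',onplane(w,(285,210.4),z).round(4),(T@np.append(onplane(w,(285,210.4),z),1)).round(4))
for px in [(270,244),(294.6,244),(270,286),(292.8,286)]: print((T@np.append(onplane(w,px,o["tool_pos"][2]+.009),1)).round(4), onplane(w,px,o["tool_pos"][2]+.009).round(4))
goal(.5745,-.0985,.136,2)
E
```

```text
tip [ 0.5752 -0.0989  0.156 ] [ 0.0382  0.0019 -0.0188  1.    ]
tip [ 0.5759 -0.0988  0.158 ] [ 0.0389  0.0019 -0.0208  1.    ]
[ 0.0197 -0.0042 -0.009   1.    ] [ 0.5565 -0.0934  0.1461]
[ 0.0197  0.0062 -0.009   1.    ] [ 0.5569 -0.1038  0.1461]
[-7.0e-04 -4.4e-03 -9.0e-03  1.0e+00] [ 0.536  -0.0939  0.1461]
[-7.0e-04  5.7e-03 -9.0e-03  1.0e+00] [ 0.5364 -0.1041  0.1461]
t 12.92 pos [ 0.5367 -0.0984  0.1371] rv [ 0.0001 -0.0005  0.0021] shift [0.0378 0.0015 0.0011] F [-0.1  0.3 -1.4]
```

```bash
python3 -m handwheel '[0,0,0,0.003,0,0.001,40, 0,0,0,0.010,0.0003,0.001,40, 0,0,0,0.018,0.0006,0.001,40, 0,0,0,0.026,0.0009,0.001,40, 0,0,0,0.033,0.0012,0.001,40,0,0,0,0.037,0.0013,0.001,40,0,0,0,0.040,0.0014,0.001,40,0,0,0,0.041,0.0014,0.001,40,0,0,0,0.041,0.0014,0.001,40]' 40;  python3 -m handwheel '[0,0,0,0.0007,0,0,40,0,0,0,0.0015,0,0,40,0,0,0,0.0015,0,0,40]'
python3 - <<'E'
from h import *
w=cam("wrist"); o=w["obs"]; print(o["t"],o["tool_pos"],o["force"],o["gripper_width"])
crop(w,170,150,390,350,3,"pics/w15.png")
E
```

```text
t: 13.67
tool_pos: [0.5778, -0.0982, 0.136]
orientation: [0.0, 1.0, 0.019, 0.0]
force: [1.1, -0.1, -1.4]
gripper_width: 0.0476
t: 13.92
tool_pos: [0.5791, -0.0981, 0.1359]
orientation: [-0.0, 1.0, 0.018, -0.0]
force: [-0.2, -0.2, -1.6]
gripper_width: 0.0474
13.9167 [ 0.57906072 -0.09814092  0.13588809] [-0.16400226 -0.17194398 -1.62531311] 0.047421799481101264
```

View pics/w15.png

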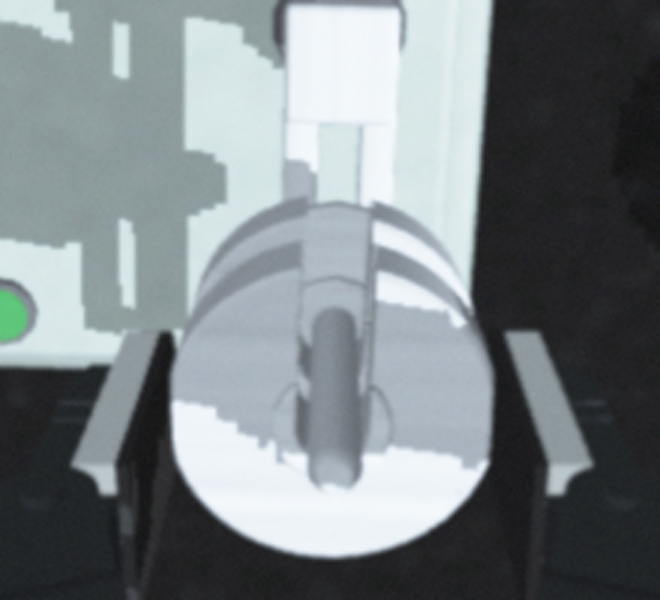

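```bash
python3 -m handwheel '[0,0,0,0.0007,0,0,40,0,0,0,0.0013,0,0,40,0,0,0,0.0013,0,0,40]'; python3 -m handwheel '[0,0,0,0.0007,0,0,40,0,0,0,0.0015,0,0,40,0,0,0,0.0015,0,0,40]'
```

```text
t: 14.22
tool_pos: [0.5793, -0.098, 0.1353]
orientation: [-0.0, 1.0, 0.019, -0.002]
force: [-5.1, -1.2, -1.3]
gripper_width: 0.0473
t: 14.47
tool_pos: [0.5794, -0.098, 0.1344]
orientation: [-0.0, 1.0, 0.019, -0.004]
force: [-7.0, -1.6, -1.6]
gripper_width: 0.0474
```

```bash
python3 -m handwheel '[0,0,0,-0.001,0,0,40,0,0,0,-0.0018,0,-0.001,40,0,0,0,-0.0018,0,-0.001,40,0,0,0,-0.0018,0,-0.001,40]'; python3 -c "
from h import *
goal(.5777,-.0984,.1225,2)"
```

```text
t: 14.8
tool_pos: [0.5784, -0.0982, 0.1361]
orientation: [-0.0, 1.0, 0.019, -0.003]
force: [-0.1, -0.5, -1.7]
gripper_width: 0.0474
t 14.8 pos [ 0.5784 -0.0982  0.1361] rv [-0.0004  0.0052  0.0024] shift [-0.0006  0.0002  0.0136] F [-0.1 -0.5 -1.7]
```

```bash
python3 -m handwheel '[0,0.005,0,-0.0005,0,0.003,40,0,0.005,0,-0.0006,0,0.007,40,0,0.005,0,-0.0006,0,0.011,40,0,0.005,0,-0.0006,0,0.0135,40,0,0.005,0,-0.0006,0,0.0135,40,0,0.005,0,-0.0006,0,0.0135,40]'
python3 - <<'E'
from h import *
w=cam("wrist"); o=w["obs"]; print(o["t"],o["tool_pos"],o["force"],o["gripper_width"])
crop(w,170,150,390,350,3,"pics/w16.png")
E
python3 -m handwheel '[0,0,0,0,0,0.001,40,0,0,0,0,0,0.003,40,0,0,0,0,0,0.003,40,0,0,0,0,0,0.003,40]'
python3 - <<'E'
from h import *
w=cam("wrist"); o=w["obs"]; print(o["t"],o["tool_pos"],o["force"],o["gripper_width"])
crop(w,170,150,390,350,3,"pics/w17.png")
E
```

```text
t: 15.3
tool_pos: [0.5775, -0.0981, 0.1222]
orientation: [-0.0, 1.0, 0.019, -0.0]
force: [-0.3, 0.5, -1.0]
gripper_width: 0.0476
15.3 [ 0.57751182 -0.09807119  0.12222008] [-0.27388248  0.5230265  -0.98352843] 0.04758453650731414
t: 15.68
tool_pos: [0.5777, -0.0981, 0.1195]
orientation: [-0.0, 1.0, 0.019, -0.0]
force: [0.0, -0.4, -0.1]
gripper_width: 0.0472
15.6833 [ 0.57770807 -0.09813971  0.11945578] [ 0.01361833 -0.40413453 -0.11466642] 0.047192484684094566
```

View pics/w16.png

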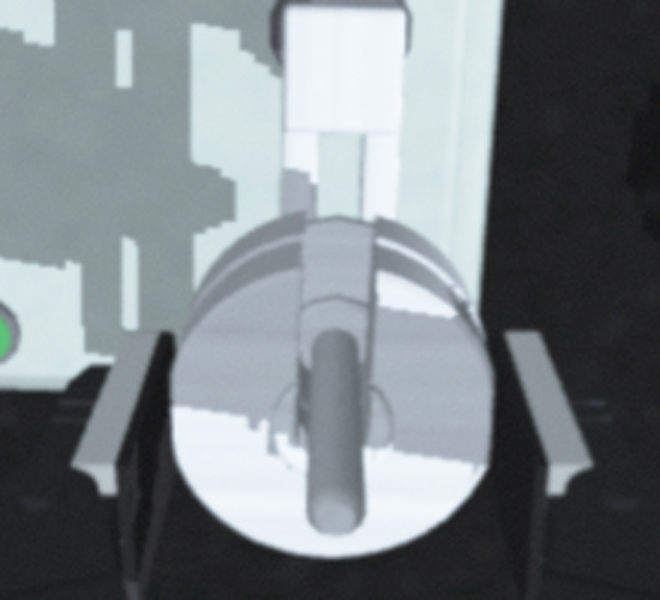

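View pics/w17.png

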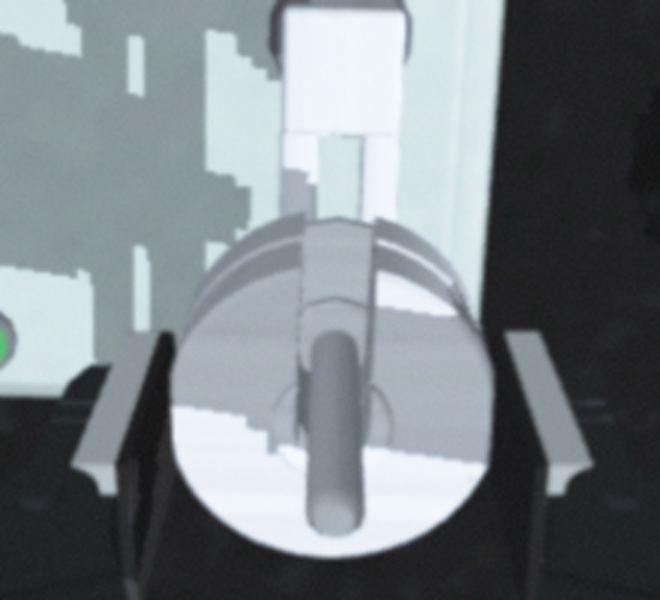

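```bash
python3 - <<'E'
from h import *
c=ctrl.read_camera("wrist"); c["wfc"]=c["tool_from_camera"]
for nm,px,zs in [('w9',(282,341.7),(-.044,-.0415)),('w17',(281.7,321.7),(-.033,-.0305))]:
    for z in zs: print(nm,z,onplane(c,px,z).round(4))
w=cam("wrist"); crop(w,220,190,340,270,6,"pics/w18.png")
E
```

```text
w9 -0.044 [-0.0018  0.0007 -0.044 ]
w9 -0.0415 [-0.0039  0.0008 -0.0415]
w17 -0.033 [-0.0017  0.0007 -0.033 ]
w17 -0.0305 [-0.0035  0.0007 -0.0305]
```

View pics/w18.png

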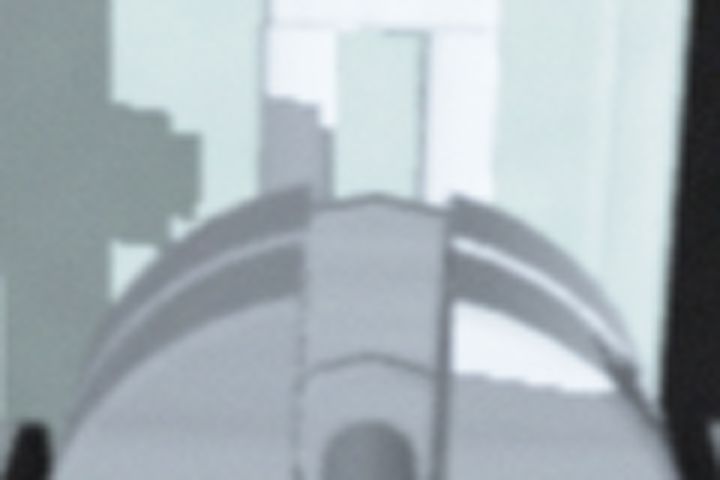

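```bash
python3 -m handwheel '[0,0,0,0,0,0,58,0,0,0,0,0,0,64,0,0,0,0,0,0,72,0,0,0,0,0,0,72,0,0,0,0,0,-0.01,76,0,0,0,0,0,-0.03,78,0,0,0,0,0,-0.06,80,0,0,0,-0.03,0,-0.09,85,0,0,0,-0.06,0,-0.1,85,0,0,0,-0.09,0,-0.1,90,0,0,0,-0.09,0,-0.1,90,0,0,0,-0.09,0,-0.1,90]'
python3 - <<'E'
from h import *
w=cam("wrist"); o=w["obs"]; print(o["t"],o["tool_pos"],o["force"],o["gripper_width"])
cv2.imwrite("pics/w19.png",w["image"][:,:,::-1]); np.save("w19.npy",w,allow_pickle=True)
crop(w,220,20,350,150,4.5,"pics/w19c.png")
goal(.452,.03,.175,0)
c=np.load("w13.npy",allow_pickle=True).item()
print([onplane(c,p,.139).round(3) for p in [(0,118),(148,114),(0,128),(100,124)]])
E
```

```text
t: 16.83
tool_pos: [0.4873, -0.1016, 0.2206]
orientation: [0.0, 1.0, 0.018, 0.001]
force: [0.6, -0.5, -0.6]
gripper_width: 0.0765
16.8333 [ 0.48726304 -0.10157935  0.22056069] [ 0.60508021 -0.4855333  -0.62529168] 0.07648967468830267
t 16.88 pos [ 0.4881 -0.1017  0.2205] rv [ 0.0002 -0.0014  0.0369] shift [-0.0313 -0.133   0.0454] F [ 0.9 -0.5  0.3]
[array([0.579, 0.045, 0.139]), array([ 0.583, -0.031,  0.139]), array([0.574, 0.046, 0.139]), array([ 0.578, -0.006,  0.139])]
```

View pics/w19.png

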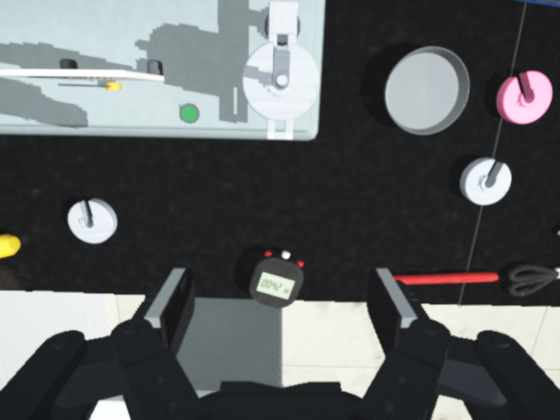

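View pics/w19c.png

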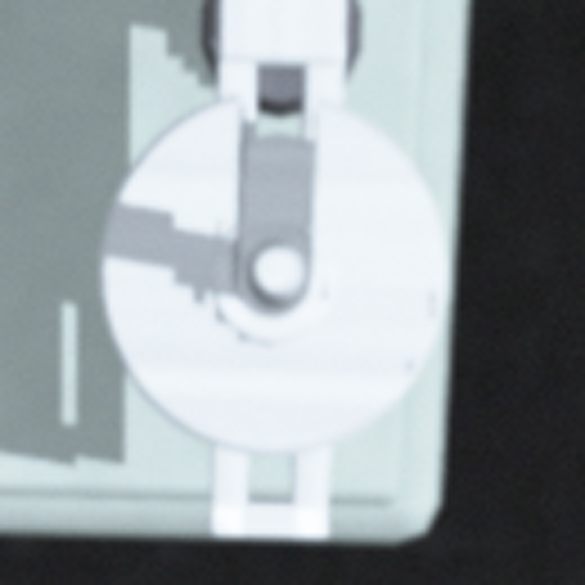

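```bash
python3 - <<'E'
from h import *
T=tool_T(ctrl.get_obs()); Rg=R.from_euler('x',180,degrees=True)*R.from_rotvec([0,.785,0])
print((R.from_matrix(T[:3,:3]).inv()*Rg).as_rotvec(), T[:3,:3].T@(np.array([.49,.03,.185])-T[:3,3]))
E
```

```text
[-0.01432481  0.78353128  0.03502517] [ 0.00671305 -0.13157376  0.03549861]
```

```bash
python3 -m handwheel '[-0.002,0.12,0.005,0.001,-0.02,0.005,90, -0.004,0.24,0.01,0.002,-0.05,0.01,90, -0.006,0.36,0.016,0.004,-0.08,0.02,90, -0.01,0.48,0.02,0.005,-0.11,0.03,90, -0.012,0.6,0.028,0.006,-0.131,0.035,90, -0.014,0.72,0.033,0.007,-0.131,0.035,90,-0.014,0.783,0.035,0.007,-0.131,0.035,90,-0.014,0.783,0.035,0.007,-0.131,0.035,90,-0.014,0.783,0.035,0.007,-0.131,0.035,90,-0.014,0.783,0.035,0.007,-0.131,0.035,90]'
python3 - <<'E'
from h import *
w=cam("wrist"); o=w["obs"]; print(o["t"],o["tool_pos"],o["force"],o["gripper_width"],np.abs(o["joint_velocities"]).max())
cv2.imwrite("pics/w20.png",w["image"][:,:,::-1]); np.save("w20.npy",w,allow_pickle=True)
E
```

```text
t: 17.72
tool_pos: [0.4917, 0.029, 0.1872]
orientation: [0.0, 0.924, 0.0, 0.383]
force: [0.2, 0.0, 0.9]
gripper_width: 0.0767
17.7167 [0.49171101 0.02902103 0.18718005] [0.16015697 0.01839312 0.86632124] 0.07668016750285735 0.009558540515937578
```

View pics/w20.png

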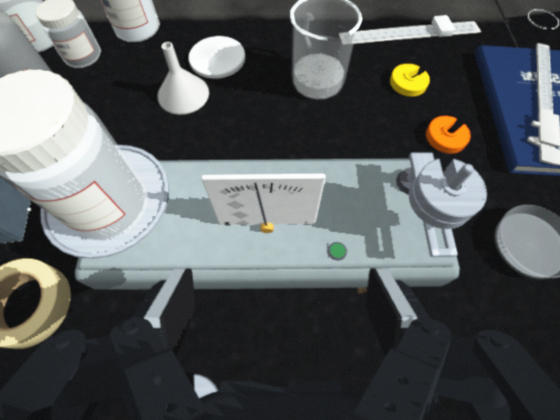

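Excellent view of the dial, at (265,200). The needle sits near the left long mark. I'll zoom in.

```bash
python3 - <<'E'
from h import *
w=np.load("w20.npy",allow_pickle=True).item()
crop(w,195,165,335,245,5.7,"pics/w20c.png"); crop(w,400,145,500,260,5,"pics/w20d.png")
E
```

```text
(no output)
```

View pics/w20c.png

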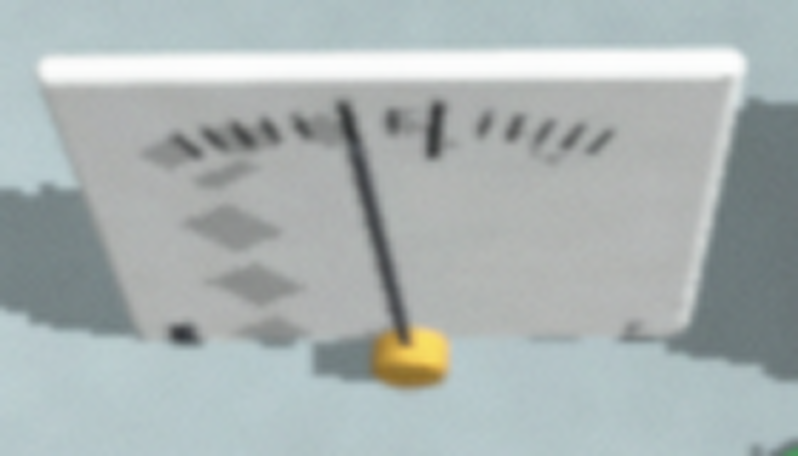

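View pics/w20d.png

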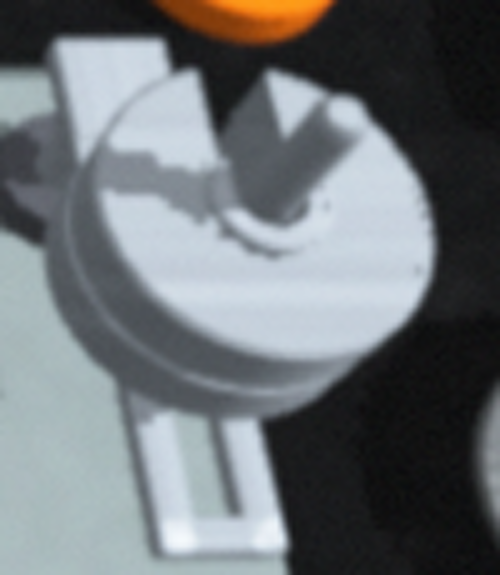

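```bash
python3 - <<'E'
from h import *
w=np.load("w20.npy",allow_pickle=True).item()
f=lambda x,y:(x/5.7+195,y/5.7+165)
def onx(px,X):
    o,d=ray(w,f(*px)); return (o+d*(X-o[0])/d[0])[1:]
print(w["wfc"][:3,3])
for X in (.565,.57,.575,.58):
    q={k:onx(p,X) for k,p in dict(TL=(45,83),TR=(735,77),Lmk=(437,100),Lmkb=(433,157),tip=(344,100),base=(405,335),hub=(410,343),t1=(185,140),tR=(600,140)).items()}
    print(X,{k:v.round(4).tolist() for k,v in q.items()},'w',(q['TL'][0]-q['TR'][0]).round(4),
     'needle',np.arctan2(-(q['tip']-q['base'])[0],(q['tip']-q['base'])[1]).round(3),'mark',np.arctan2(-(q['Lmk']-q['Lmkb'])[0],(q['Lmk']-q['Lmkb'])[1]).round(3))
E
```

```text
[0.44815641 0.02891201 0.34565804]
0.565 {'TL': [0.0797, 0.1521], 'TR': [0.0004, 0.1534], 'Lmk': [0.0346, 0.1482], 'Lmkb': [0.0354, 0.1345], 'tip': [0.0454, 0.1482], 'base': [0.0408, 0.0802], 'hub': [0.0402, 0.0772], 't1': [0.0653, 0.1387], 'tR': [0.0151, 0.1387]} w 0.0793 needle -0.068 mark 0.058
0.57 {'TL': [0.0818, 0.1438], 'TR': [-0.0009, 0.1451], 'Lmk': [0.0348, 0.1397], 'Lmkb': [0.0357, 0.1254], 'tip': [0.0462, 0.1397], 'base': [0.0413, 0.0688], 'hub': [0.0407, 0.0657], 't1': [0.0669, 0.1299], 'tR': [0.0145, 0.1299]} w 0.0827 needle -0.068 mark 0.058
0.575 {'TL': [0.084, 0.1355], 'TR': [-0.0021, 0.1369], 'Lmk': [0.0351, 0.1313], 'Lmkb': [0.0359, 0.1164], 'tip': [0.0469, 0.1313], 'base': [0.0418, 0.0575], 'hub': [0.0411, 0.0542], 't1': [0.0684, 0.121], 'tR': [0.0139, 0.121]} w 0.0861 needle -0.068 mark 0.058
0.58 {'TL': [0.0862, 0.1272], 'TR': [-0.0033, 0.1287], 'Lmk': [0.0353, 0.1228], 'Lmkb': [0.0362, 0.1073], 'tip': [0.0476, 0.1229], 'base': [0.0423, 0.0461], 'hub': [0.0416, 0.0428], 't1': [0.07, 0.1122], 'tR': [0.0133, 0.1121]} w 0.0895 needle -0.068 mark 0.058
```

```bash
python3 - <<'E'
from h import *
w=np.load("w20.npy",allow_pickle=True).item()
crop(w,205,165,280,225,10.6,"pics/w20e.png")
f=lambda x,y:(x/5.7+195,y/5.7+165)
def onx(px,X=.574,dx=0):
    o,d=ray(w,f(*px)); n=np.array([1,dx,0]); s=(X+dx*.04-o@n)/(d@n); return (o+d*s)[1:]
for dx in (0,.02,.035):
    L=[onx(p,dx=dx) for p in [(42,80),(140,337)]]; Rr=[onx(p,dx=dx) for p in [(735,77),(688,325)]]; N=[onx(p,dx=dx) for p in [(344,100),(405,335)]]; M=[onx(p,dx=dx) for p in [(437,100),(433,157)]]
    for n,(a,b) in dict(L=L,R=Rr,N=N,M=M).items(): print(dx,n,a.round(4),b.round(4),'lean',(-(a-b)[0]/(a-b)[1]).round(4))
    print(' ticks',[onx(p,dx=dx).round(4).tolist() for p in [(185,140),(600,140),(435,130),(350,130)]])
E
```

```text
0 L [0.0838 0.1379] [0.0841 0.0589] lean 0.0038
0 R [-0.0018  0.1386] [-0.0029  0.0636] lean -0.0149
0 N [0.0467 0.133 ] [0.0417 0.0597] lean -0.068
0 M [0.035 0.133] [0.0359 0.1182] lean 0.0579
 ticks [[0.0681, 0.1228], [0.014, 0.1228], [0.0354, 0.1254], [0.0464, 0.1254]]
0.02 L [0.0834 0.1393] [0.0837 0.0609] lean 0.0037
0.02 R [-0.002   0.1372] [-0.0032  0.0617] lean -0.015
0.02 N [0.0467 0.1332] [0.0417 0.0598] lean -0.0677
0.02 M [0.035  0.1328] [0.0359 0.118 ] lean 0.058
 ticks [[0.068, 0.1238], [0.0139, 0.1218], [0.0355, 0.1252], [0.0464, 0.1256]]
0.035 L [0.0831 0.1404] [0.0834 0.0624] lean 0.0037
0.035 R [-0.0022  0.1361] [-0.0033  0.0602] lean -0.015
0.035 N [0.0467 0.1334] [0.0417 0.0599] lean -0.0674
0.035 M [0.035  0.1327] [0.0359 0.1179] lean 0.058
 ticks [[0.0678, 0.1245], [0.0139, 0.1212], [0.0355, 0.1251], [0.0464, 0.1258]]
```

View pics/w20e.png

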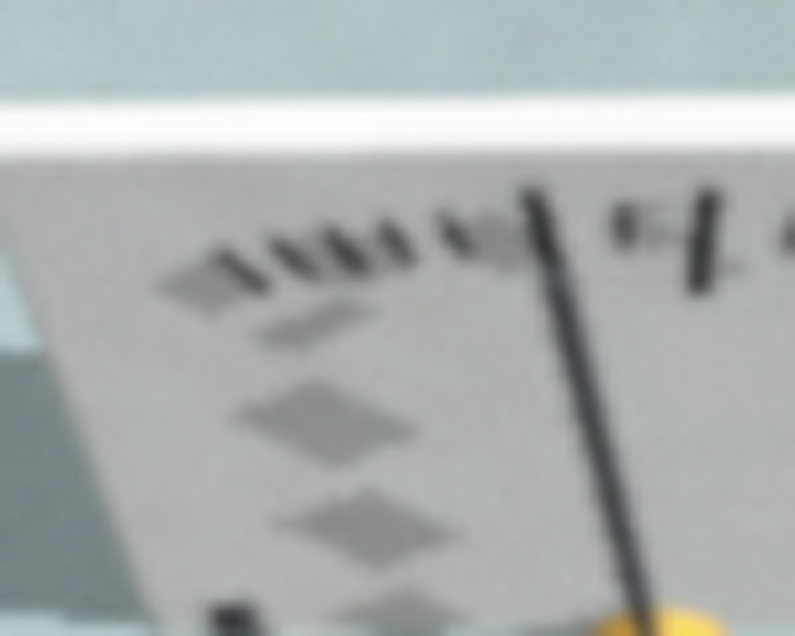

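```bash
python3 - <<'E'
from h import *
T=tool_T(ctrl.get_obs()); Rg=R.from_euler('x',180,degrees=True)*R.from_rotvec([0,1.134,0])
print((R.from_matrix(T[:3,:3]).inv()*Rg).as_rotvec().round(4), (T[:3,:3].T@(np.array([.505,.041,.14])-T[:3,3])).round(4),ctrl.get_obs()["qpos"].round(2))
E
```

```text
[1.000e-04 3.486e-01 2.000e-04] [-0.0241 -0.0121  0.0428] [-0.27 -0.53  2.48  0.44  0.47  0.98]
```

```bash
python3 - <<'E'
from h import *
T=tool_T(ctrl.get_obs()); Rg=R.from_euler('z',90,degrees=True)*R.from_euler('x',180,degrees=True)
print((R.from_matrix(T[:3,:3]).inv()*Rg).as_rotvec().round(4), (T[:3,:3].T@(np.array([.47,.041,.24])-T[:3,3])).round(4),ctrl.get_obs()["qpos"].round(2))
E
```

```text
[ 0.6141 -0.6138 -1.4821] [ 0.0219 -0.012  -0.0527] [-0.27 -0.53  2.48  0.44  0.47  0.98]
```

```bash
python3 -m handwheel '[0,0,0,0.022,-0.012,-0.053,90, 0.614,-0.614,-1.482,0.022,-0.012,-0.053,90,0.614,-0.614,-1.482,0.022,-0.012,-0.053,90,0.614,-0.614,-1.482,0.022,-0.012,-0.053,90,0.614,-0.614,-1.482,0.022,-0.012,-0.053,90,0.614,-0.614,-1.482,0.022,-0.012,-0.053,90,0.614,-0.614,-1.482,0.022,-0.012,-0.053,90,0.614,-0.614,-1.482,0.022,-0.012,-0.053,90,0.614,-0.614,-1.482,0.022,-0.012,-0.053,90,0.614,-0.614,-1.482,0.022,-0.012,-0.053,90,0.614,-0.614,-1.482,0.022,-0.012,-0.053,90,0.614,-0.614,-1.482,0.022,-0.012,-0.053,90,0.614,-0.614,-1.482,0.022,-0.012,-0.053,90,0.614,-0.614,-1.482,0.022,-0.012,-0.053,90,0.614,-0.614,-1.482,0.022,-0.012,-0.053,90,0.614,-0.614,-1.482,0.022,-0.012,-0.053,90]'
python3 - <<'E'
from h import *
T=tool_T(ctrl.get_obs()); Rg=R.from_euler('z',180,degrees=True)*R.from_euler('x',180,degrees=True)*R.from_rotvec([0,-.5236,0])
print((Rg.as_matrix()).round(2))
print((R.from_matrix(T[:3,:3]).inv()*Rg).as_rotvec().round(4), (T[:3,:3].T@(np.array([.53,.041,.20])-T[:3,3])).round(4),ctrl.get_obs()["qpos"].round(2))
E
```

```text
t: 19.1
tool_pos: [0.4719, 0.0411, 0.2412]
orientation: [0.001, 0.707, 0.708, -0.001]
force: [-0.3, -0.5, -0.1]
gripper_width: 0.0766
[[-0.87  0.    0.5 ]
 [ 0.    1.    0.  ]
 [-0.5   0.   -0.87]]
[-0.4113 -0.4094 -1.5295] [-0.0001  0.0581  0.0412] [-0.15 -0.19  1.99 -0.    1.35 -0.15]
```

```bash
python3 -m handwheel '[-0.411,-0.409,-1.53,0,0.03,0,90,-0.411,-0.409,-1.53,0,0.058,0.02,90,-0.411,-0.409,-1.53,0,0.058,0.041,90,-0.411,-0.409,-1.53,0,0.058,0.041,90,-0.411,-0.409,-1.53,0,0.058,0.041,90,-0.411,-0.409,-1.53,0,0.058,0.041,90,-0.411,-0.409,-1.53,0,0.058,0.041,90,-0.411,-0.409,-1.53,0,0.058,0.041,90,-0.411,-0.409,-1.53,0,0.058,0.041,90,-0.411,-0.409,-1.53,0,0.058,0.041,90,-0.411,-0.409,-1.53,0,0.058,0.041,90,-0.411,-0.409,-1.53,0,0.058,0.041,90,-0.411,-0.409,-1.53,0,0.058,0.041,90,-0.411,-0.409,-1.53,0,0.058,0.041,90,-0.411,-0.409,-1.53,0,0.058,0.041,90,-0.411,-0.409,-1.53,0,0.058,0.041,90]'
python3 - <<'E'
from h import *
w=cam("wrist"); o=w["obs"]; print(o["t"],o["tool_pos"],o["qpos"].round(2),np.abs(o["joint_velocities"]).max())
ims=[w["image"].astype(float)]+[ctrl.read_camera("wrist")["image"].astype(float) for _ in range(3)]
w["image"]=np.mean(ims,0).round().astype(np.uint8)
w["rot"]=1; cv2.imwrite("pics/w21.png",cv2.rotate(w["image"][:,:,::-1],cv2.ROTATE_180)); np.save("w21.npy",w,allow_pickle=True)
E
```

```text
t: 20.43
tool_pos: [0.5304, 0.0406, 0.2008]
orientation: [0.259, 0.002, 0.966, 0.0]
force: [0.5, 0.3, -0.1]
gripper_width: 0.0767
20.4333 [0.53038563 0.04064028 0.2008375 ] [-0.18 -0.3   2.21  0.14  0.72 -1.83] 0.01617241419421327
```

View pics/w21.png

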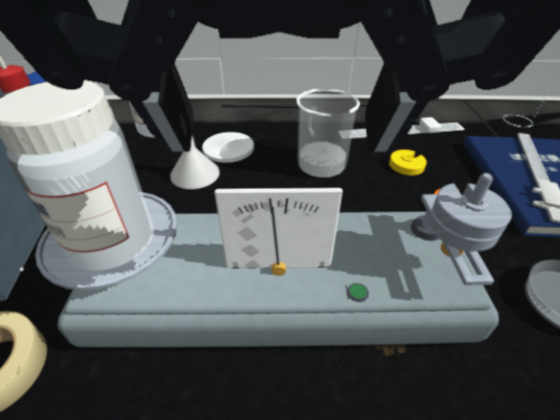

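```bash
python3 - <<'E'
from h import *
im=cv2.imread("pics/w21.png"); cv2.imwrite("pics/w21c.png",cv2.resize(im[185:280,215:345],None,fx=6,fy=6,interpolation=cv2.INTER_CUBIC))
cv2.imwrite("pics/w21d.png",cv2.resize(im[165:290,400:520],None,fx=4.5,fy=4.5,interpolation=cv2.INTER_CUBIC))
E
```

```text
(no output)
```

View pics/w21c.png

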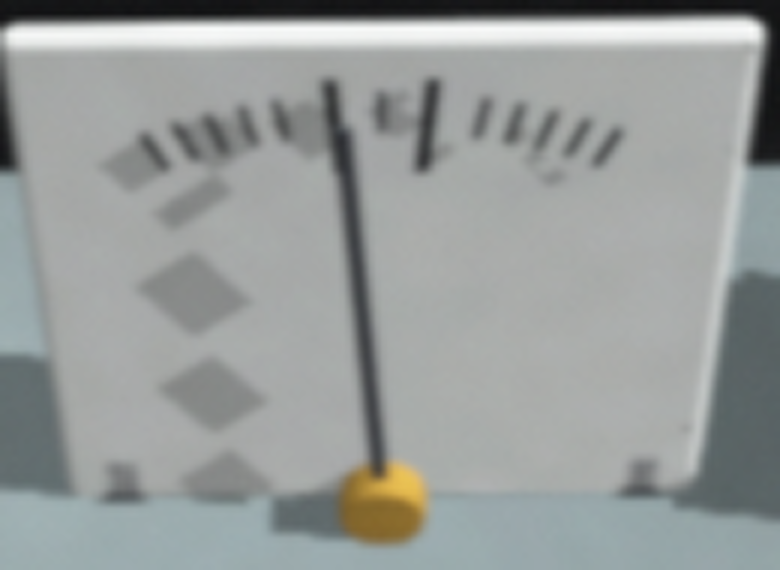

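View pics/w21d.png

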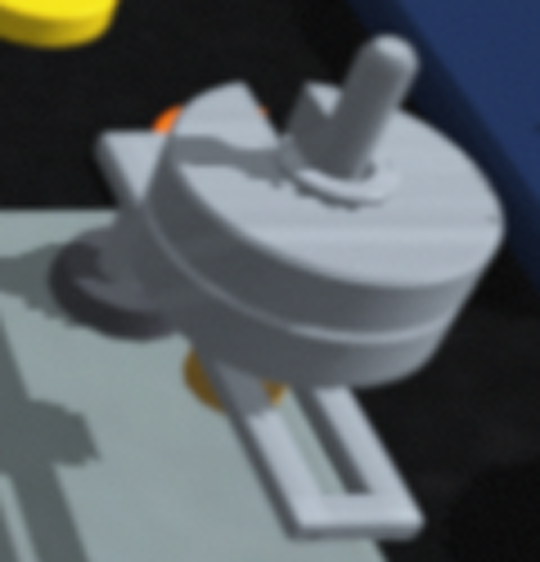

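```bash
python3 - <<'E'
from h import *
w=np.load("w21.npy",allow_pickle=True).item(); print(w["wfc"][:3,3])
f=lambda x,y:(559-((x-2.5)/6+215),419-((y-2.5)/6+185))
def onx(p,X):
    o,d=ray(w,f(*p)); return (o+d*(X-o[0])/d[0])[1:]
lean=lambda a,b:(-(a-b)[0]/(a-b)[1]).round(4)
for X in (.57,.573,.576):
    q=lambda *p:onx(p,X)
    print(X,'TL',q(8,45).round(4),'TR',q(760,42).round(4),'edgeL',lean(q(8,45),q(72,490)),'edgeR',lean(q(760,42),q(700,480)))
    a,b=q(330,82),q(340,165);c,d=q(433,82),q(422,170);t,u=q(344,130),q(380,475)
    print('  Lm',a.round(4),b.round(4),lean(a,b),'Rm',c.round(4),d.round(4),lean(c,d),'needle',t.round(4),u.round(4),lean(t,u),'row hub',q(383,505).round(4))
    # intersection of marks = pivot
    print('  mid marks', ((a+c)/2).round(4),((b+d)/2).round(4),'outer ticks',q(152,150).round(4),q(608,148).round(4))
E
```

```text
[0.38883963 0.04090758 0.28415214]
0.57 TL [0.0825 0.1417] TR [-0.0014  0.1418] edgeL 0.0098 edgeR -0.0116
  Lm [0.0467 0.1362] [0.0458 0.1237] -0.0743 Rm [0.035  0.1362] [0.0362 0.1229] 0.0829 needle [0.0452 0.1291] [0.0413 0.0676] -0.0646 row hub [0.0409 0.0612]
  mid marks [0.0409 0.1362] [0.041  0.1233] outer ticks [0.0676 0.1261] [0.0145 0.1262]
0.573 TL [0.0832 0.1394] TR [-0.0021  0.1395] edgeL 0.0098 edgeR -0.0116
  Lm [0.0468 0.1338] [0.0459 0.121 ] -0.0743 Rm [0.035  0.1337] [0.0361 0.1202] 0.0829 needle [0.0453 0.1265] [0.0413 0.064 ] -0.0646 row hub [0.0409 0.0575]
  mid marks [0.0409 0.1338] [0.041  0.1206] outer ticks [0.0681 0.1235] [0.0141 0.1236]
0.576 TL [0.0839 0.137 ] TR [-0.0028  0.1371] edgeL 0.0098 edgeR -0.0116
  Lm [0.0469 0.1313] [0.0459 0.1184] -0.0743 Rm [0.0349 0.1313] [0.036  0.1175] 0.0829 needle [0.0454 0.1239] [0.0413 0.0604] -0.0646 row hub [0.0409 0.0539]
  mid marks [0.0409 0.1313] [0.041  0.1179] outer ticks [0.0685 0.1209] [0.0136 0.121 ]
```

```bash
python3 -c "
from h import *
o=ctrl.get_obs(); print(o['t'],o['force'])
print(ctrl.finish_job())"
```

```text
20.6333 [-0.37706387  0.02801067 -0.2857063 ]
the job is handed in; nothing more can be done
None
```

I put two weights on the carrier and the needle came to rest between the two long marks, so I handed the job in at about 20.6 s.

- **Placing:** I slid each weight on until the slot's end touched the stem with no more than about 7 N. I then drew it back about 1.5 mm, lowered it until the carrier moved with it, and let go. The balance was only pressed lightly when lowering, by roughly 1.5 N.
- **Seating:** The last pictures show both weights flat and stacked on the stem. The upper weight sits about 1 mm off the lower one, which is within the 2 mm of play. I judged the nesting from the pictures and contact heights, not by touching the weights again.
- **Needle:** I measured the needle twice from the wrist camera, about 3 s apart, and both times got about -0.065 rad. The marks stand at ±0.085. This is inside but toward the left mark, with about 0.02 rad to spare and a reading error of about 0.01.
- **Third weight:** A third weight would also have landed inside the marks, at about +0.055. Since two were enough, I left the other two on the bench.
- **Other things:** I didn't touch the jar or anything else on the bench, and the gripper was clear of everything when I handed in.

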